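# Labels out: put the storage boxes back in the sloping rack

### The job

Put the red, green and blue storage boxes into the sloping rack, each in the bay whose coloured ticket matches its lid, standing squarely on the bay's floor and back against the backrest with its label facing out of the open front; the red one has been put back in the green bay the wrong way round. Set the boxes down rather than dropping them, never tip one over, and leave the grey box and the other things on the table where they are.

Things in the scene. Friction and masses are not known exactly. Their poses are not given: they have to be found in the camera images.
- case_red: Clear box, red lid and handle, 90 deep (x) x 70 wide (y), lid top at 105 mm, 0.17-0.34 kg, mass centre about mid-box. Handle bar along x over mid-lid: 70 long, 14 thick (y), 122 to 146 mm up on 2 end posts, open below; pinch it across y. White label on the -x end, its tab folded onto the lid. Origin: centre of underside, z up. Starts in the green bay, label to the backrest.
- case_red_label (a point): A point on the label face of the red box: own (-45, 0, 50) mm.
- case_green: Clear box, green lid and handle, 90 deep (x) x 70 wide (y), lid top at 105 mm, 0.17-0.34 kg, mass centre about mid-box. Handle bar along x over mid-lid: 70 long, 14 thick (y), 122 to 146 mm up on 2 end posts, open below; pinch it across y. White label on the -x end, its tab folded onto the lid. Origin: centre of underside, z up. Starts upright on the table, turned any way.
- case_green_label (a point): A point on the label face of the green box: own (-45, 0, 50) mm.
- case_blue: Clear box, blue lid and handle, 90 deep (x) x 70 wide (y), lid top at 105 mm, 0.17-0.34 kg, mass centre about mid-box. Handle bar along x over mid-lid: 70 long, 14 thick (y), 122 to 146 mm up on 2 end posts, open below; pinch it across y. White label on the -x end, its tab folded onto the lid. Origin: centre of underside, z up. Starts upright on the table, turned any way.
- case_blue_label (a point): A point on the label face of the blue box: own (-45, 0, 50) mm.
- case_grey: A fourth box of the same make, size and axes with grey lid and handle. It already stands rightly in the bay with the grey ticket, label out. Leave it there.
- rack: Fixed steel rack, 4 bays along y (centres y = -126, -42, 42, 126 mm), 339 mm wide, open front to -x. Bay floors, 101 mm deep, slope down to the back at 0.45 rad; backrest square to them, 85 mm high (93 at tickets), so boxes lean back 26 degrees. Bays 81 mm wide between dividers 55 mm high (ends 75). No front lip. Origin: on the table below mid-floor. Struts end 140 mm behind.
- bay_red_seat (a point): Middle of the sloping floor of the bay with the red ticket (60 mm wide coloured clip on the backrest's top edge; ticket order varies), 45 mm above the table. Axes tipped with the rack: y across, z square to the floor (up and back), -x out of the front. A rightly placed box has its origin here, 5 mm clear of the backrest, and its axes along these.
- bay_green_seat (a point): Middle of the sloping floor of the bay with the green ticket (60 mm wide coloured clip on the backrest's top edge; ticket order varies), 45 mm above the table. Axes tipped with the rack: y across, z square to the floor (up and back), -x out of the front. A rightly placed box has its origin here, 5 mm clear of the backrest, and its axes along these.
- bay_blue_seat (a point): Middle of the sloping floor of the bay with the blue ticket (60 mm wide coloured clip on the backrest's top edge; ticket order varies), 45 mm above the table. Axes tipped with the rack: y across, z square to the floor (up and back), -x out of the front. A rightly placed box has its origin here, 5 mm clear of the backrest, and its axes along these.
- bay_grey_seat (a point): Middle of the sloping floor of the bay with the grey ticket (60 mm wide coloured clip on the backrest's top edge; ticket order varies), 45 mm above the table. Axes tipped with the rack: y across, z square to the floor (up and back), -x out of the front. A rightly placed box has its origin here, 5 mm clear of the backrest, and its axes along these.
- spray_can: Small yellow spray can, 53 mm across, 140 mm tall, standing on the table. Bystander, to be left where it is. Origin: centre of its underside.
- flask: Green vacuum flask with steel cup, 72 mm across, 177 mm tall, standing on the table. Bystander, to be left where it is. Origin: centre of its underside.
- tape_roll: Roll of brown packing tape lying flat, 110 mm across, 48 mm high. Bystander, to be left where it is. Origin: centre of its underside.
- torch: Black torch lying down, 155 mm long along own x, 48 mm high. Bystander, to be left where it is. Origin: centre of its underside.
- carton: Closed cardboard carton 80 x 130 x 60 mm. Bystander, to be left where it is. Origin: centre of its underside.
- mug: Blue mug, 80 mm across, 85 mm tall, handle to own +y. Bystander, to be left where it is. Origin: centre of its underside.
Things that resemble listed ones, but are neither listed nor needed, are in the scene too. Of the things like the case_red, leave any that is purple; of the rest the smaller one is meant.

How it is judged (in metres and radians):
At the end, for the whole second after the job is handed in: Red, green and blue box each released and at rest in the bay of its colour: within 15 mm of the seat point, 5 mm of the floor, 0.15 rad of square and 0.10 rad of the lean, label to the open front; grey box within 12 mm and other bystanders within 30 mm of where they were (distance between case_red and bay_red_seat below 0.015 m and z of case_red in the frame of bay_red_seat below 0.005 m and x of case_red_label in the frame of bay_red_seat below -0.02 m and angle between the x axis of case_red and the x axis of bay_red_seat, either way round below 0.15 rad and angle between the z axis of case_red and the z axis of bay_red_seat, either way round below 0.1 rad and linear speed of each of case_red, case_green, case_blue below 0.02 m/s and distance between case_green and bay_green_seat below 0.015 m and z of case_green in the frame of bay_green_seat below 0.005 m and x of case_green_label in the frame of bay_green_seat below -0.02 m and angle between the x axis of case_green and the x axis of bay_green_seat, either way round below 0.15 rad and angle between the z axis of case_green and the z axis of bay_green_seat, either way round below 0.1 rad and distance between case_blue and bay_blue_seat below 0.015 m and z of case_blue in the frame of bay_blue_seat below 0.005 m and x of case_blue_label in the frame of bay_blue_seat below -0.02 m and angle between the x axis of case_blue and the x axis of bay_blue_seat, either way round below 0.15 rad and angle between the z axis of case_blue and the z axis of bay_blue_seat, either way round below 0.1 rad and distance of case_grey from where it was at the start of the episode below 0.012 m and angle between the z axis of case_grey and the z axis of bay_grey_seat, either way round below 0.1 rad and angle between the x axis of case_grey and the x axis of bay_grey_seat, either way round below 0.15 rad and distance of each of spray_can, flask, tape_roll, torch, carton, mug from where it was at the start of the episode below 0.03 m); the robot touches nothing.
It fails at once if a red, green or blue box is tipped over (more than 55 degrees from upright) (angle between any of case_red, case_green, case_blue's own z axis and vertical above 0.96 rad).
It fails at once if a red, green or blue box is dropped or thrown (faster than 0.75 m/s with no finger on it) ((linear speed of case_red above 0.75 m/s and contact force between the fingers and case_red below 0.01 N) or (linear speed of case_green above 0.75 m/s and contact force between the fingers and case_green below 0.01 N) or (linear speed of case_blue above 0.75 m/s and contact force between the fingers and case_blue below 0.01 N)).
It fails at once if the grey box is taken out of its bay or knocked over (distance of case_grey from where it was at the start of the episode above 0.04 m).
It fails at once if another thing on the table is pushed away or knocked over (distance of any of spray_can, flask, tape_roll, torch, carton, mug from where it was at the start of the episode above 0.04 m or angle between any of spray_can, flask, tape_roll, torch, carton, mug's own z axis and vertical above 0.5 rad).
It also fails if it takes over 72 s, if anything falls off the work surface, if the arm or the gripper's body presses on something with over 40 N, if the wrist force passes 120 N, or if a joint passes its speed limit or range.

### The arm

A 6-joint arm with a two-finger parallel gripper is mounted at the origin on the work surface. World frame = base frame: x ahead of the robot, y to its left, z up, the work surface at z = 0. Lengths are in m, angles in degrees, forces in N, time in s.
With the tool pointing down it reaches from about 0.3 to 0.875 m from the base axis. Payload 6.4 kg.
Tool frame: the origin (TCP) lies at the very end of the fingers, on their centre line; the grasp point (between the pads) lies 19 mm behind it; z points along the fingers, y is the line along which they close (so a half turn about z gives the same grasp; the last joint's range is limited). The gripper opens to 85 mm and grips with 20 to 120 N. Pads are 22 mm wide; open, the fingers measure 114 mm over their backs; the gripper's body (76 mm by 85 mm) begins 54 mm behind the grasp point. The pads swing forward as they close: fully open they stand 13 mm farther back than shut.
Start: joints at [-82.007, 10.359, 92.074, -0, 77.567, -11.82], TCP at [0.195, -0.541, 0.231] pointing down, gripper open.
Joint ranges: [-171.53, 171.53], [-51.25, 118.39], [17.06, 147.69], [-65.23, 245.23], [0, 150.52], [-178.68, 178.68]. Speed limits (degrees/s): [147.25, 147.25, 172.46, 180, 180, 180].

### API

Orientations are given as a 3x3 rotation matrix whose columns are the frame's x, y, z axes.
In Python, from plant import ctrl gives the robot as it stands.
- The arm moves only by the tool arm_command, never from a script. Its argument "plan" is a list of rows, each an object with "translation": the shift along the tool's x, y, z in cm, a list of three; "twist": the turn, a rotation vector about the tool's x, y, z in degrees, a list of three; "grip": the finger opening in cm, from 0 to 8.54. A call has exactly 5 rows; each row shifts and turns the commanded pose from where the row before left it, along the tool's axes as they then stand; what a row does not reach is not made up. A row lasts 1/12 s, in which the tool goes at most 41.7 mm and 7.16 degrees, less where a joint would pass 70% of its speed; a pose out of reach is approached as far as the arm can. A call with a gripper value outside its range is refused whole. The fingers move at their own pace and stop on an object; the grip force is fixed at half the most. Time passes only in rows, so rows that do not move let the fingers close, or fill a call up. It gives the time, the measured TCP pose, the force, the opening and the grip force at its end, in the units of the state.
- ctrl.get_state(): the state, without advancing time (a new reading comes with each control period).
- ctrl.capture(name): name is "scene" or "top" or "wrist"; returns (picture, depth): 480x640x3 uint8, blue, green, red; 480x640 float32, m along the optical axis (not along the pixel's ray), 0 where there is no reading.
- ctrl.camera_info(name): a dict with "fovy" (degrees; the focal length in pixels is half the picture's height over the tangent of half this angle, whatever the lens; pixels are square), "cx", "cy" (the principal point, pixels), "k1" (the pictures are not rectified: a ray, as slopes to the right and down, at radius r is drawn at 1 + k1 r^2 times it, then the intrinsics apply), "position" and "rotation" of the camera in the world. Camera axes: x right, y down, z forward; pixel columns grow to the right and rows downward; lengths in m; the calibration is good to about 2 mm. A picture is of the moment at which its call begins: read the wrist's pose just before it. camera_info takes no time and is no camera call; for the wrist camera it gives the pose at the moment of the call.
- ctrl.job_done(): hands the job in; it is judged then, once.
The state is a dict: "t": time; "q": joint angles; "dq": joint speeds; "joint_torque": joint torques, N m; "ee_pos": TCP position; "tool_rot": TCP orientation; "wrist_force": force on the tool from outside, world axes, zero at the start; "moment": the same for the moment, N m; "gripper_width": finger opening in m; "gripper_force": force on a finger pad.
Only numpy, scipy, OpenCV 4.12 (cv2) and the standard library are available. Lean on these libraries where they do the work, as an engineer would, in place of code of your own. Each camera call takes 0.05 s, during which the arm holds its last target. There are 200 camera calls.

## Working session

There is one attempt and no reset: what is moved stays moved. The work goes in short steps, Python scripts to look and compute and a tool call to move; the robot and the scene stay as the last step left them, time stands still between calls to the robot, and variables do not carry over. Pictures are saved under pics/ and viewed, at most 10 in all, crops included, and the job is handed in when it is done.

Besides the shell and the picture viewer there is one more tool, called after "Request:" as a command line: name --argument value ..., lists and objects as JSON in quotes. arm_command: Moves the arm, as the interface text tells. Its arguments: {"type":"object","properties":{"plan":{"type":"array"}},"required":["plan"]}

```bash
mkdir -p pics; ls; python3 - <<'E'
from plant import ctrl
import cv2,numpy as np
for n in ("scene","top"):
    im,d=ctrl.capture(n); cv2.imwrite(f"pics/{n}0.png",im); np.save(f"{n}0.npy",d); print(n,ctrl.camera_info(n))
print(ctrl.get_state())
E
```

```text
pics
scene {'fovy': 46.82934066892729, 'cx': 313.9683106847199, 'cy': 243.92747767679109, 'k1': -0.08406710497784874, 'position': array([1.92045492, 0.21222455, 0.99289004]), 'rotation': array([[-0.13688663,  0.54020039, -0.83032861],
       [ 0.99047963,  0.0623158 , -0.12274707],
       [-0.01456542, -0.839226  , -0.54358768]])}
top {'fovy': 56.047620853573704, 'cx': 321.750553562612, 'cy': 239.1544533630894, 'k1': -0.05044206989978334, 'position': array([ 0.26396627, -0.00273232,  1.26902411]), 'rotation': array([[-0.05225743, -0.97724531,  0.20557421],
       [-0.99862958,  0.05172576, -0.00796332],
       [-0.00285136, -0.20570863, -0.97860913]])}
{'t': 0.1, 'q': array([-8.20081295e+01,  1.03980982e+01,  9.21257260e+01, -2.96633495e-04,
        7.75667239e+01, -1.18216363e+01]), 'dq': array([-0.03944692, -0.18098024, -0.06514056,  0.0259721 ,  0.06451274,
        0.1148006 ]), 'joint_torque': array([ 6.40242179e-04, -4.45872116e+01, -3.52238274e+01, -3.00604515e-04,
        4.06397754e-03,  1.20573316e-05]), 'ee_pos': array([ 0.19483273, -0.54046385,  0.2304714 ]), 'tool_rot': array([[ 9.40800546e-01,  3.38960590e-01, -2.24728431e-04],
       [ 3.38960515e-01, -9.40799300e-01,  1.56430955e-03],
       [ 3.18814938e-04, -1.54787735e-03, -9.99998751e-01]]), 'wrist_force': array([ 0.09360596, -0.17330412,  0.45898436]), 'moment': array([ 0.0063145 , -0.02783074,  0.05908973]), 'gripper_force': 0.0, 'gripper_width': 0.08573963836998104}
```

View pics/scene0.png

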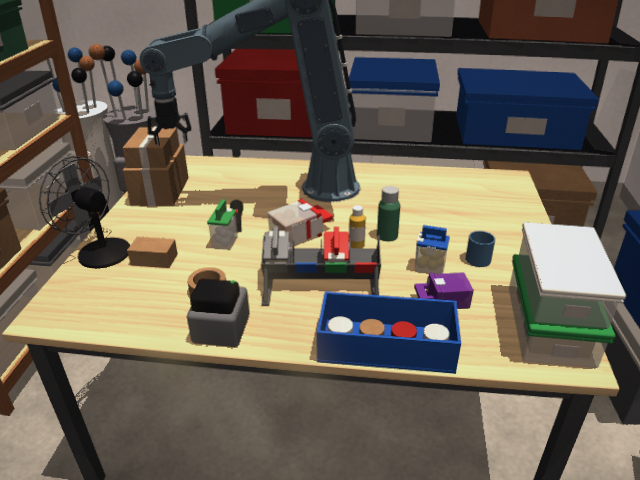

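View pics/top0.png

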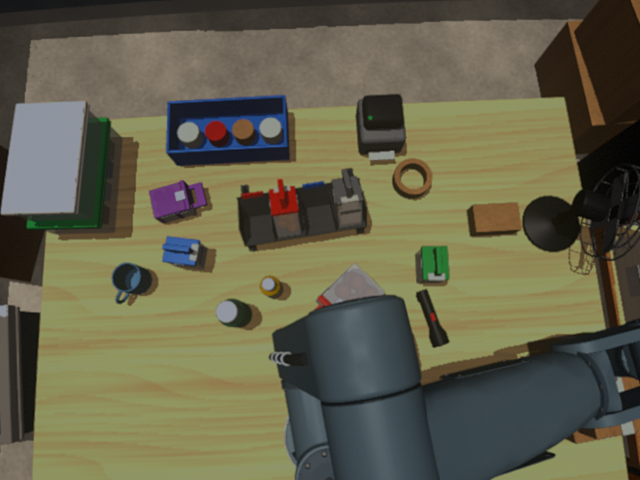

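The top view shows the rack with tickets, from left: red (252,192), green (behind the red box at 285,205), blue (315,187), grey (347,178). The candidates for "red box" are the one in the rack (285,205), the larger red-lidded box by the arm (350,285) and the purple one (178,200). By the description I want the rack one. Green is at (433,262) and blue at (183,250).

```bash
cat > h.py <<'E'
import numpy as np,cv2
from plant import ctrl
def cloud(im,d,ci):
    H,W=d.shape; f=H/2/np.tan(np.radians(ci["fovy"]/2))
    K=np.array([[f,0,ci["cx"]],[0,f,ci["cy"]],[0,0,1.]])
    v,u=np.mgrid[:H,:W]; p=np.stack([u,v],-1).reshape(-1,1,2).astype(float)
    r=cv2.undistortPointsIter(p,K,np.array([ci["k1"],0,0,0.]),None,None,(3,50,1e-9)).reshape(H,W,2)
    P=np.dstack([r*d[...,None],d])
    return P@np.array(ci["rotation"]).T+ci["position"]
def look(name):
    ci=ctrl.camera_info(name); im,d=ctrl.capture(name); return im,d,cloud(im,d,ci)
E
python3 - <<'E'
from h import *
im=cv2.imread("pics/top0.png"); d=np.load("top0.npy"); P=cloud(im,d,ctrl.camera_info("top"))
c=cv2.resize(im[130:340,100:470],None,fx=2.1,fy=2.1,interpolation=cv2.INTER_CUBIC); cv2.imwrite("pics/c1.png",c)
hsv=cv2.cvtColor(im,cv2.COLOR_BGR2HSV)
def seg(n,lo,hi,box):
    x0,y0,x1,y1=box
    m=np.zeros(d.shape,bool); m[y0:y1,x0:x1]=cv2.inRange(hsv,lo,hi)[y0:y1,x0:x1]>0
    m&=d>0
    Q=P[m]; print(n,len(Q),"min",Q.min(0).round(3),"max",Q.max(0).round(3),"med",np.median(Q,0).round(3))
    return Q
for n,lo,hi,b in [("green",(45,120,40),(80,255,255),(410,235,460,290)),("blue",(100,120,60),(125,255,255),(155,225,215,275))]:
    Q=seg(n,lo,hi,b)
    for a,b2 in ((.09,.113),(.13,.16)):
        q=Q[(Q[:,2]>a)&(Q[:,2]<b2)]; 
        if len(q)>5: print("  z",a,len(q),cv2.minAreaRect((q[:,:2]*1000).astype(np.float32)))
red=seg("redrack",(0,150,60),(8,255,255),(262,170,302,225))
seg("redtk",(0,150,60),(8,255,255),(235,180,265,205));seg("bluetk",(100,120,60),(125,255,255),(300,175,330,200))
for n,b in dict(can=(258,272,285,300),flask=(215,297,255,330),bigred=(312,262,390,305),torch=(413,285,452,350),rack=(235,165,370,250),mug=(110,260,155,305),tape=(390,155,435,200),purple=(145,180,210,222)).items():
    x0,y0,x1,y1=b; Q=P[y0:y1,x0:x1].reshape(-1,3); Q=Q[(Q[:,2]>.015)&(Q[:,2]<.25)]
    print(n,np.percentile(Q,1,axis=0).round(3),np.percentile(Q,99,axis=0).round(3))
E
```

```text
green 741 min [ 0.386 -0.34  -0.005] max [ 0.496 -0.269  0.151] med [ 0.436 -0.3    0.106]
  z 0.09 535 ((431.7232360839844, -304.5577697753906), (68.95477294921875, 88.81306457519531), 87.8388442993164)
  z 0.13 185 ((429.5517578125, -305.35003662109375), (15.67227840423584, 69.2376937866211), 88.06343078613281)
blue 694 min [0.457 0.315 0.098] max [0.536 0.409 0.151] med [0.494 0.366 0.106]
  z 0.09 526 ((497.1303405761719, 361.514892578125), (87.5165023803711, 67.90441131591797), 80.40473175048828)
  z 0.13 159 ((497.2579040527344, 361.5325622558594), (68.81050109863281, 14.461525917053223), 79.84028625488281)
redrack 709 min [0.566 0.046 0.025] max [0.661 0.143 0.195] med [0.604 0.083 0.15 ]
redtk 114 min [0.635 0.143 0.005] max [0.681 0.205 0.112] med [0.642 0.172 0.101]
bluetk 81 min [ 0.655 -0.021  0.091] max [0.667 0.031 0.111] med [0.661 0.004 0.102]
can [0.367 0.104 0.019] [0.418 0.154 0.144]
flask [0.295 0.193 0.019] [0.363 0.251 0.181]
bigred [ 0.341 -0.161  0.076] [0.436 0.005 0.096]
torch [ 0.215 -0.333  0.022] [ 0.366 -0.268  0.05 ]
rack [ 0.516 -0.13   0.023] [0.673 0.208 0.184]
mug [0.375 0.475 0.016] [0.476 0.553 0.088]
tape [ 0.637 -0.335  0.016] [ 0.759 -0.227  0.053]
purple [0.602 0.315 0.018] [0.705 0.46  0.074]
```

View pics/c1.png

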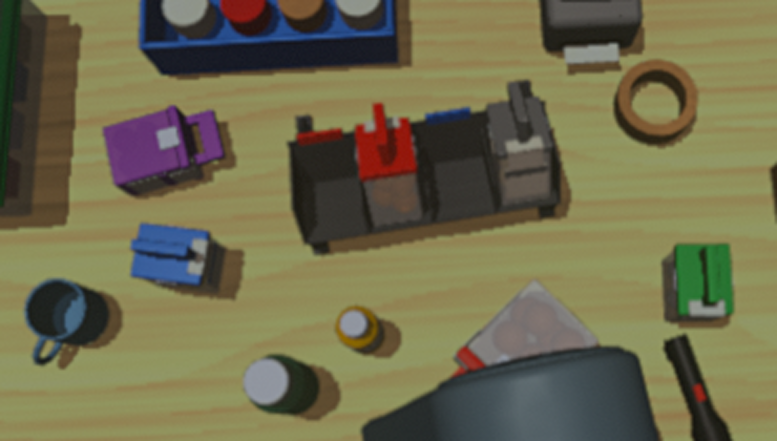

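The crop confirms it. The rack's red box (crop 385,165) shows no label at the front, while the grey one has its label out. Green's label tab is on its −x end and blue's is on its −y side. The larger red-lidded box and the purple one are decoys. Next I fit the rack pose.

```bash
cat >> h.py <<'E'
from scipy.optimize import least_squares
from scipy.spatial.transform import Rotation as Rn
A=.45
def Rz(d): return Rn.from_euler('z',d,degrees=True).as_matrix()
TIP=Rn.from_euler('y',A).as_matrix()   # box axes tipped in rack frame
DOWN=np.diag([1,-1,-1.])               # tool axes in box frame (tool x = box x)
BAY=dict(red=.126,green=.042,blue=-.042,grey=-.126)
def seat(rk,bay):
    x,y,psi=rk; R=Rz(psi); return np.array([x,y,0])+R@np.array([0,BAY[bay],.045]),R@TIP
def go(tp,TR=None,st=None):
    st=st or ctrl.get_state(); R=st["tool_rot"]; p=st["ee_pos"]
    print("t",round(st["t"],2),"at",p.round(4),"q",st["q"].round(0),"| shift cm",(R.T@(np.array(tp)-p)*100).round(2),"from->to",np.array(tp).round(3))
    if TR is not None: print("   twist deg",np.degrees(Rn.from_matrix(R.T@TR).as_rotvec()).round(2),"shift after twist cm",(TR.T@(np.array(tp)-p)*100).round(2))
E
python3 - <<'E'
from h import *
im=cv2.imread("pics/top0.png"); d=np.load("top0.npy"); P=cloud(im,d,ctrl.camera_info("top"))
Q=P[165:250,235:370].reshape(-1,3); Q=Q[(Q[:,2]>.02)&(Q[:,2]<.21)]
def boxd(q,c,h): # abs distance to box surface
    e=np.abs(q-c)-h; return np.abs(np.linalg.norm(np.maximum(e,0),axis=1)+np.minimum(e.max(1),0))
def res(p):
    x,y,psi,gx,rx,gy,ry=p; R=Rz(psi)
    ds=[]
    def inb(s,RR):return (Q-s)@RR
    for b,dx,dy in (("grey",gx,gy),("red",rx,ry)):
        s,RR=seat((x,y,psi),"green" if b=="red" else b); q=inb(s,RR)-[dx,dy,0]
        ds+= [boxd(q,[0,0,.0525],[.045,.035,.0525]),boxd(q,[0,0,.134],[.035,.007,.012])]
    s,RR=seat((x,y,psi),"green"); q=inb(s,RR)-[0,-.042,0]
    ds+=[boxd(q,[.051,0,.040],[.001,.168,.045]),boxd(q,[0,0,-.001],[.05,.168,.001])]
    for k in (-.084,0,.084): ds.append(boxd(q,[0,k,.0275],[.05,.0015,.0275]))
    for k in (-.168,.168): ds.append(boxd(q,[0,k,.0375],[.05,.0015,.0375]))
    return np.r_[np.minimum(np.min(ds,0),.015),np.array([gx,rx,gy,ry])*.3]
best=min((least_squares(res,[.573+a,.037+b,6.5,.003,.003,0,0],loss="soft_l1",f_scale=.004,x_scale=[.01,.01,1]+[.01]*4) for a in(-.01,0,.01) for b in (-.01,0,.01)),key=lambda r:r.cost)
p=best.x; print("rack",p.round(4),best.cost,np.median(res(p)))
np.save("rack.npy",p[:3])
s,RR=seat(p[:3],"green"); TR=RR@DOWN
for h in (.115,.215): go(s+RR@[p[4],p[6],h],TR)
E
```

```text
rack [ 5.7300e-01  3.6900e-02  6.4582e+00  1.0000e-03  2.0000e-03 -1.2000e-03
  1.7000e-03] 0.012550852239189614 0.0008456988875412959
t 0.1 at [ 0.1948 -0.5405  0.2305] q [-82.  10.  92.  -0.  78. -12.] | shift cm [ 61.21 -44.55   8.37] from->to [0.62  0.086 0.148]
   twist deg [  2.92 -25.67  13.15] shift after twist cm [ 47.96 -57.49 -13.97]
t 0.1 at [ 0.1948 -0.5405  0.2305] q [-82.  10.  92.  -0.  78. -12.] | shift cm [ 65.44 -43.55  -0.64] from->to [0.663 0.091 0.238]
   twist deg [  2.92 -25.67  13.15] shift after twist cm [ 47.96 -57.49 -23.97]
```

Request:
arm_command --plan '[{"translation": [0,0,-4],"twist": [0,0,0],"grip": 8.5},{"translation": [0,0,-4],"twist": [0,0,0],"grip": 8.5},{"translation": [1.5,-1,-3],"twist": [0,0,0],"grip": 8.5},{"translation": [3,-2,0],"twist": [0,0,0],"grip": 8.5},{"translation": [3,-2,0],"twist": [0,0,0],"grip": 8.5}]'

```text
t: 0.52
ee_pos: [0.2487, -0.4691, 0.3435]
tool_rot: [[0.942, 0.337, 0.001], [0.337, -0.942, -0.004], [-0.0, 0.004, -1.0]]
wrist_force: [0.9, 0.1, -1.1]
gripper_width: 0.0849
gripper_force: 0.0
```

Request:
arm_command --plan '[{"translation": [3,-2,0],"twist": [0,0,0],"grip": 8.5},{"translation": [3,-2,0],"twist": [0,0,0],"grip": 8.5},{"translation": [3,-2,0],"twist": [0,0,0],"grip": 8.5},{"translation": [3,-2,0],"twist": [0,0,0],"grip": 8.5},{"translation": [3,-2,0],"twist": [0,0,0],"grip": 8.5}]'

```text
t: 0.93
ee_pos: [0.3563, -0.3219, 0.341]
tool_rot: [[0.941, 0.339, -0.0], [0.339, -0.941, 0.0], [-0.0, -0.0, -1.0]]
wrist_force: [0.8, -1.0, -0.3]
gripper_width: 0.0849
gripper_force: 0.0
```

Request:
arm_command --plan '[{"translation": [3,-2,0],"twist": [0,0,0],"grip": 8.5},{"translation": [3,-2,0],"twist": [0,0,0],"grip": 8.5},{"translation": [3,-2,0],"twist": [0,0,0],"grip": 8.5},{"translation": [3,-2,0],"twist": [0,0,0],"grip": 8.5},{"translation": [3,-2,0],"twist": [0,0,0],"grip": 8.5}]'

```text
t: 1.35
ee_pos: [0.4636, -0.1769, 0.341]
tool_rot: [[0.941, 0.339, -0.0], [0.339, -0.941, 0.0], [-0.0, -0.0, -1.0]]
wrist_force: [0.2, -1.0, 0.0]
gripper_width: 0.0849
gripper_force: 0.0
```

Request:
arm_command --plan '[{"translation": [3,-2,0],"twist": [0,0,0],"grip": 8.5},{"translation": [3,-2,0],"twist": [0,0,0],"grip": 8.5},{"translation": [3,-2,0],"twist": [0,0,0],"grip": 8.5},{"translation": [3,-2,0],"twist": [0,0,0],"grip": 8.5},{"translation": [0,0,0],"twist": [0,0,0],"grip": 8.5}]'

```text
t: 1.77
ee_pos: [0.5508, -0.0576, 0.3405]
tool_rot: [[0.939, 0.344, 0.0], [0.344, -0.939, 0.003], [0.001, -0.002, -1.0]]
wrist_force: [-0.7, 0.6, -0.5]
gripper_width: 0.0849
gripper_force: 0.0
```

```bash
python3 - <<'E'
from h import *
rk=np.load("rack.npy"); s,RR=seat(rk,"green"); TR=RR@DOWN
go(s+RR@[.002,.0017,.245],TR)
E
```

```text
t 1.77 at [ 0.5508 -0.0576  0.3405] q [-18.   4.  87.   0.  89.  52.] | shift cm [16.89 -9.78  7.62] from->to [0.676 0.093 0.265]
   twist deg [  2.93 -25.7   13.46] shift after twist cm [ 16.   -13.52   0.69]
```

Request:
arm_command --plan '[{"translation": [0,0,0],"twist": [0.6,-5.15,2.7],"grip": 8.5},{"translation": [0,0,0],"twist": [0.6,-5.15,2.7],"grip": 8.5},{"translation": [0,0,0],"twist": [0.6,-5.15,2.7],"grip": 8.5},{"translation": [0,0,0],"twist": [0.6,-5.15,2.7],"grip": 8.5},{"translation": [0,0,0],"twist": [0.6,-5.15,2.7],"grip": 8.5}]'

```text
t: 2.18
ee_pos: [0.5488, -0.0625, 0.3415]
tool_rot: [[0.893, 0.104, -0.437], [0.093, -0.995, -0.048], [-0.44, 0.003, -0.898]]
wrist_force: [0.2, 0.3, 0.2]
gripper_width: 0.0849
gripper_force: 0.0
```

Request:
arm_command --plan '[{"translation": [3.2,-2.7,0],"twist": [0,0,0],"grip": 8.5},{"translation": [3.2,-2.7,0],"twist": [0,0,0],"grip": 8.5},{"translation": [3.2,-2.7,0],"twist": [0,0,0],"grip": 8.5},{"translation": [3.2,-2.7,0],"twist": [0,0,0],"grip": 8.5},{"translation": [3,-2.5,0],"twist": [0,0,0],"grip": 8.5}]'

```text
t: 2.6
ee_pos: [0.6762, 0.0854, 0.2707]
tool_rot: [[0.894, 0.106, -0.435], [0.095, -0.994, -0.048], [-0.437, 0.001, -0.899]]
wrist_force: [0.2, -1.2, 1.1]
gripper_width: 0.0849
gripper_force: 0.0
```

Request:
arm_command --plan '[{"translation": [0,0,0],"twist": [0,0,0],"grip": 8.5},{"translation": [0,0,0],"twist": [0,0,0],"grip": 8.5},{"translation": [0,0,0],"twist": [0,0,0],"grip": 8.5},{"translation": [0,0,0],"twist": [0,0,0],"grip": 8.5},{"translation": [0,0,0],"twist": [0,0,0],"grip": 8.5}]'

```text
t: 3.02
ee_pos: [0.6756, 0.0826, 0.2747]
tool_rot: [[0.896, 0.105, -0.431], [0.093, -0.995, -0.047], [-0.434, 0.002, -0.901]]
wrist_force: [0.8, 0.2, 0.6]
gripper_width: 0.085
gripper_force: 0.0
```

```bash
python3 - <<'E'
from h import *
rk=np.load("rack.npy"); s,RR=seat(rk,"green"); TR=RR@DOWN
go(s+RR@[.002,.0017,.115],TR)
im,d,P=look("wrist"); cv2.imwrite("pics/w1.png",im); np.save("w1.npy",P)
hsv=cv2.cvtColor(im,cv2.COLOR_BGR2HSV)
m=((cv2.inRange(hsv,(0,150,50),(8,255,255))>0)|(cv2.inRange(hsv,(172,150,50),(180,255,255))>0))&(d>0)
q=(P[m]-s)@RR
for a,b in ((.095,.113),(.138,.155)):
    k=q[(q[:,2]>a)&(q[:,2]<b)&(abs(q[:,1])<.05)]
    if len(k)>20: print(a,len(k),np.percentile(k,[1,50,99],axis=0).round(4).tolist(),cv2.minAreaRect((k[:,:2]*1000).astype(np.float32)))
E
```

```text
t 3.02 at [0.6756 0.0826 0.2747] q [ -1.  42.  47.  -4. 117.  82.] | shift cm [ 0.52 -0.97 13.84] from->to [0.62  0.086 0.148]
   twist deg [-0.08 -0.09 -0.47] shift after twist cm [ 0.55 -0.99 13.84]
0.095 8044 [[-0.0407, -0.0337, 0.1044], [0.0003, -0.008, 0.1066], [0.046, 0.0343, 0.1082]] ((2.782562255859375, 0.40111541748046875), (69.66777801513672, 89.41883087158203), 89.70150756835938)
0.138 2503 [[-0.0306, -0.0062, 0.1423], [0.0054, 0.0006, 0.1475], [0.0372, 0.0075, 0.1491]] ((2.56927490234375, 0.8576803207397461), (13.980462074279785, 69.7198486328125), 89.44600677490234)
```

View pics/w1.png

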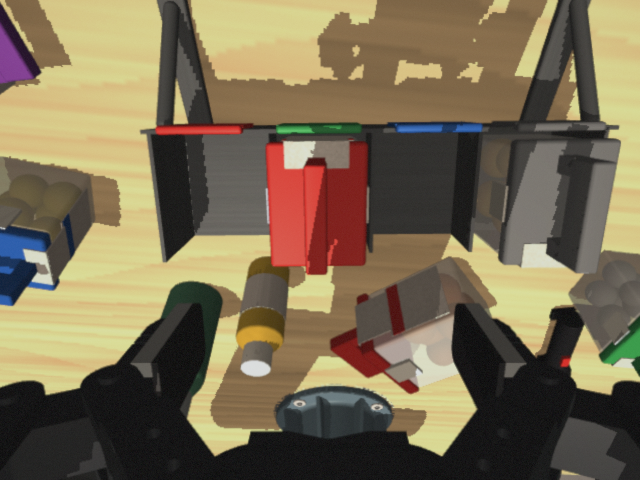

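The wrist view shows the red box in the green bay, its label tab toward the backrest (316,152) and its handle at (315,215). It also shows empty red and blue bays and the tickets in order red, green, blue, grey. I'll descend and grip.

Request:
arm_command --plan '[{"translation": [0.6,-0.9,0],"twist": [0,0,-0.5],"grip": 8.5},{"translation": [0,0,3.5],"twist": [0,0,0],"grip": 8.5},{"translation": [0,0,3.5],"twist": [0,0,0],"grip": 8.5},{"translation": [0,0,3.5],"twist": [0,0,0],"grip": 8.5},{"translation": [0,0,2],"twist": [0,0,0],"grip": 8.5}]'

```text
t: 3.48
ee_pos: [0.6231, 0.0878, 0.1542]
tool_rot: [[0.892, 0.114, -0.437], [0.104, -0.993, -0.047], [-0.44, -0.003, -0.898]]
wrist_force: [-1.3, 0.0, -0.6]
gripper_width: 0.085
gripper_force: 0.0
```

Request:
arm_command --plan '[{"translation": [0,0,1.2],"twist": [0,0,0],"grip": 8.5},{"translation": [0,0,0],"twist": [0,0,0],"grip": 6},{"translation": [0,0,0],"twist": [0,0,0],"grip": 3},{"translation": [0,0,0],"twist": [0,0,0],"grip": 1},{"translation": [0,0,0],"twist": [0,0,0],"grip": 0}]'

```text
t: 3.9
ee_pos: [0.6223, 0.0869, 0.1486]
tool_rot: [[0.896, 0.114, -0.43], [0.104, -0.993, -0.048], [-0.432, -0.002, -0.902]]
wrist_force: [-0.8, 0.6, 0.4]
gripper_width: 0.0384
gripper_force: 0.0
```

Request:
arm_command --plan '[{"translation": [0,0,0],"twist": [0,0,0],"grip": 0},{"translation": [0,0,0],"twist": [0,0,0],"grip": 0},{"translation": [0,0,0],"twist": [0,0,0],"grip": 0},{"translation": [0,0,0],"twist": [0,0,0],"grip": 0},{"translation": [0,0,0],"twist": [0,0,0],"grip": 0}]'

```text
t: 4.32
ee_pos: [0.6215, 0.0868, 0.1473]
tool_rot: [[0.895, 0.114, -0.431], [0.103, -0.993, -0.048], [-0.434, -0.002, -0.901]]
wrist_force: [4.9, 0.4, 4.3]
gripper_width: 0.013
gripper_force: 62.4
```

```bash
python3 - <<'E'
from h import *
rk=np.load("rack.npy"); s,RR=seat(rk,"green"); TR=RR@DOWN
go(s+RR@[.0026,.0007,.115],TR); st=ctrl.get_state(); print(st["gripper_width"],st["gripper_force"],st["wrist_force"])
E
```

```text
t 4.32 at [0.6215 0.0868 0.1473] q [ -1.  40.  65.  -3. 101.  82.] | shift cm [-0.13  0.14  0.05] from->to [0.62  0.085 0.147]
   twist deg [-0.06 -0.07  0.12] shift after twist cm [-0.13  0.14  0.05]
0.013010462437880281 62.40621328353882 [4.85629027 0.42164375 4.27086517]
```

Request:
arm_command --plan '[{"translation": [0,0,-1],"twist": [0,0,0],"grip": 0},{"translation": [0,0,-2],"twist": [0,0,0],"grip": 0},{"translation": [0,0,-2.5],"twist": [0,0,0],"grip": 0},{"translation": [0,0,-3],"twist": [0,0,0],"grip": 0},{"translation": [0,0,-3],"twist": [0,0,0],"grip": 0}]'

```text
t: 4.73
ee_pos: [0.6699, 0.0926, 0.2501]
tool_rot: [[0.892, 0.114, -0.437], [0.104, -0.993, -0.048], [-0.439, -0.003, -0.898]]
wrist_force: [0.5, -1.4, -4.0]
gripper_width: 0.0131
gripper_force: 61.4
```

Request:
arm_command --plan '[{"translation": [0,0,-2.5],"twist": [0,0,0],"grip": 0},{"translation": [0,0,0],"twist": [0,0,-4],"grip": 0},{"translation": [0,0,0],"twist": [0,0,-7],"grip": 0},{"translation": [0,0,0],"twist": [0,0,-7],"grip": 0},{"translation": [0,0,0],"twist": [0,0,-7],"grip": 0}]'

```text
t: 5.15
ee_pos: [0.6808, 0.0938, 0.2717]
tool_rot: [[0.758, 0.485, -0.436], [0.519, -0.853, -0.048], [-0.395, -0.19, -0.899]]
wrist_force: [0.2, -0.0, -2.5]
gripper_width: 0.0131
gripper_force: 61.4
```

```bash
python3 - <<'E'
from h import *
rk=np.load("rack.npy"); s,RR=seat(rk,"red"); TR=RR@np.diag([-1,1,-1.])
go(s+RR@[.0005,0,.245],TR)
E
```

```text
t 5.15 at [0.6808 0.0938 0.2717] q [ -1.  44.  45.  -3. 117.  57.] | shift cm [ 3.24 -7.5   0.86] from->to [0.665 0.174 0.265]
   twist deg [  -0.26   -0.19 -154.5 ] shift after twist cm [0.31 8.16 0.85]
```

Request:
arm_command --plan '[{"translation": [0,0,0],"twist": [0,0,-7],"grip": 0},{"translation": [0,0,0],"twist": [0,0,-7],"grip": 0},{"translation": [0,0,0],"twist": [0,0,-7],"grip": 0},{"translation": [0,0,0],"twist": [0,0,-7],"grip": 0},{"translation": [0,0,0],"twist": [0,0,-7],"grip": 0}]'

```text
t: 5.57
ee_pos: [0.6807, 0.0938, 0.2716]
tool_rot: [[0.342, 0.832, -0.436], [0.915, -0.401, -0.048], [-0.215, -0.382, -0.899]]
wrist_force: [-0.0, -0.2, -2.4]
gripper_width: 0.0135
gripper_force: 61.5
```

Request:
arm_command --plan '[{"translation": [0,0,0],"twist": [0,0,-7],"grip": 0},{"translation": [0,0,0],"twist": [0,0,-7],"grip": 0},{"translation": [0,0,0],"twist": [0,0,-7],"grip": 0},{"translation": [0,0,0],"twist": [0,0,-7],"grip": 0},{"translation": [0,0,0],"twist": [0,0,-7],"grip": 0}]'

```text
t: 5.98
ee_pos: [0.6807, 0.0938, 0.2716]
tool_rot: [[-0.197, 0.878, -0.436], [0.979, 0.196, -0.048], [0.043, -0.436, -0.899]]
wrist_force: [0.5, 0.3, -2.8]
gripper_width: 0.0131
gripper_force: 61.5
```

Request:
arm_command --plan '[{"translation": [0,0,0],"twist": [0,0,-7],"grip": 0},{"translation": [0,0,0],"twist": [0,0,-7],"grip": 0},{"translation": [0,0,0],"twist": [0,0,-7],"grip": 0},{"translation": [0,0,0],"twist": [0,0,-7],"grip": 0},{"translation": [0,0,0],"twist": [0,0,-7],"grip": 0}]'

```text
t: 6.4
ee_pos: [0.6807, 0.0938, 0.2716]
tool_rot: [[-0.665, 0.606, -0.436], [0.69, 0.722, -0.048], [0.286, -0.333, -0.899]]
wrist_force: [0.3, -0.0, -3.0]
gripper_width: 0.0129
gripper_force: 61.5
```

Request:
arm_command --plan '[{"translation": [0,0,0],"twist": [0,0,-7],"grip": 0},{"translation": [0,0,0],"twist": [0,0,-7],"grip": 0},{"translation": [0,0,0],"twist": [0,0,-7],"grip": 0},{"translation": [0,0,0],"twist": [0,0,-7],"grip": 0},{"translation": [0,0,0],"twist": [0,0,-7],"grip": 0}]'

```text
t: 6.82
ee_pos: [0.6807, 0.0938, 0.2716]
tool_rot: [[-0.893, 0.115, -0.436], [0.151, 0.987, -0.048], [0.425, -0.108, -0.899]]
wrist_force: [-0.4, -0.8, -3.5]
gripper_width: 0.013
gripper_force: 61.5
```

Request:
arm_command --plan '[{"translation": [0,0,0],"twist": [0,0,-7],"grip": 0},{"translation": [0,2,0],"twist": [0,0,-5],"grip": 0},{"translation": [0,3,0],"twist": [0,0,0],"grip": 0},{"translation": [0,3,0],"twist": [0,0,0],"grip": 0},{"translation": [0,0,0],"twist": [0,0,0],"grip": 0}]'

```text
t: 7.23
ee_pos: [0.6757, 0.1796, 0.269]
tool_rot: [[-0.897, -0.073, -0.436], [-0.058, 0.997, -0.048], [0.438, -0.018, -0.899]]
wrist_force: [-0.4, 0.5, -2.6]
gripper_width: 0.0133
gripper_force: 61.5
```

```bash
python3 - <<'E'
from h import *
rk=np.load("rack.npy"); s,RR=seat(rk,"red"); TR=RR@np.diag([-1,1,-1.])
go(s+RR@[.0005,0,.115],TR)
im,d,P=look("wrist"); cv2.imwrite("pics/w2.png",im)
E
```

```text
t 7.23 at [0.6757 0.1796 0.269 ] q [  5.  45.  42.  -0. 118. -89.] | shift cm [ 0.76 -0.48 13.81] from->to [0.609 0.168 0.148]
   twist deg [ 0.07 -0.24 -2.48] shift after twist cm [ 0.84 -0.42 13.81]
```

View pics/w2.png

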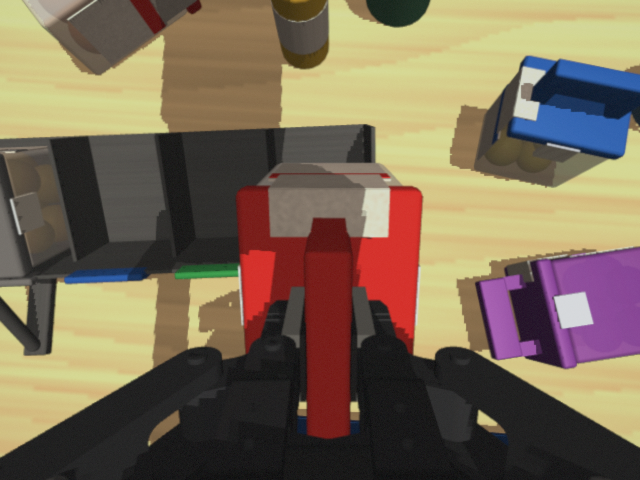

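The red box is held with its label now toward the open front (330,205). I'll align it and lower it.

Request:
arm_command --plan '[{"translation": [0,0,0],"twist": [0,-0.2,-2.5],"grip": 0},{"translation": [0.8,-0.4,0],"twist": [0,0,0],"grip": 0},{"translation": [0,0,2],"twist": [0,0,0],"grip": 0},{"translation": [0,0,2],"twist": [0,0,0],"grip": 0},{"translation": [0,0,0],"twist": [0,0,0],"grip": 0}]'

```text
t: 7.7
ee_pos: [0.6506, 0.1658, 0.2331]
tool_rot: [[-0.893, -0.106, -0.438], [-0.094, 0.994, -0.048], [0.441, -0.002, -0.898]]
wrist_force: [-0.6, -0.4, -4.9]
gripper_width: 0.0134
gripper_force: 61.3
```

```bash
python3 - <<'E'
from h import *
rk=np.load("rack.npy"); s,RR=seat(rk,"red"); TR=RR@np.diag([-1,1,-1.])
go(s+RR@[.0005,0,.115],TR)
E
```

```text
t 7.7 at [0.6506 0.1658 0.2331] q [  5.  42.  52.  -1. 112. -92.] | shift cm [-0.04  0.66  9.43] from->to [0.609 0.168 0.148]
   twist deg [ 0.08 -0.38 -0.4 ] shift after twist cm [0.02 0.67 9.42]
```

Request:
arm_command --plan '[{"translation": [0,0.5,0],"twist": [0,0,0],"grip": 0},{"translation": [0,0,2],"twist": [0,0,0],"grip": 0},{"translation": [0,0,0],"twist": [0,0,0],"grip": 0},{"translation": [0,0,0],"twist": [0,0,0],"grip": 0},{"translation": [0,0,0],"twist": [0,0,0],"grip": 0}]'

```text
t: 8.12
ee_pos: [0.6451, 0.1708, 0.2207]
tool_rot: [[-0.897, -0.106, -0.429], [-0.095, 0.994, -0.048], [0.432, -0.002, -0.902]]
wrist_force: [0.9, 0.3, -2.7]
gripper_width: 0.0131
gripper_force: 61.3
```

```bash
python3 - <<'E'
from h import *
rk=np.load("rack.npy"); s,RR=seat(rk,"red"); TR=RR@np.diag([-1,1,-1.])
go(s+RR@[.0005,0,.115],TR)
E
```

```text
t 8.12 at [0.6451 0.1708 0.2207] q [  5.  42.  54.  -1. 110. -91.] | shift cm [0.14 0.1  8.09] from->to [0.609 0.168 0.148]
   twist deg [ 0.06  0.19 -0.37] shift after twist cm [0.11 0.11 8.09]
```

Good alignment; I'll lower to just above the floor, then check.

Request:
arm_command --plan '[{"translation": [0.1,0.1,2],"twist": [0,0,-0.4],"grip": 0},{"translation": [0,0,2],"twist": [0,0,0],"grip": 0},{"translation": [0,0,2],"twist": [0,0,0],"grip": 0},{"translation": [0,0,1],"twist": [0,0,0],"grip": 0},{"translation": [0,0,0.4],"twist": [0,0,0],"grip": 0}]'

```text
t: 8.53
ee_pos: [0.6108, 0.1681, 0.1523]
tool_rot: [[-0.895, -0.112, -0.432], [-0.102, 0.994, -0.048], [0.435, 0.001, -0.9]]
wrist_force: [-1.3, 0.1, -3.8]
gripper_width: 0.0134
gripper_force: 61.3
```

Request:
arm_command --plan '[{"translation": [0,0,0],"twist": [0,0,0],"grip": 0},{"translation": [0,0,0],"twist": [0,0,0],"grip": 0},{"translation": [0,0,0.2],"twist": [0,0,0],"grip": 0},{"translation": [0,0,0.1],"twist": [0,0,0],"grip": 0},{"translation": [0,0,0],"twist": [0,0,0],"grip": 0}]'

```text
t: 8.95
ee_pos: [0.6106, 0.168, 0.151]
tool_rot: [[-0.896, -0.113, -0.43], [-0.102, 0.994, -0.048], [0.432, 0.001, -0.902]]
wrist_force: [-0.8, -0.6, -2.8]
gripper_width: 0.0128
gripper_force: 61.3
```

```bash
python3 - <<'E'
from h import *
rk=np.load("rack.npy"); s,RR=seat(rk,"red"); TR=RR@np.diag([-1,1,-1.])
go(s+RR@[.0005,0,.115],TR); print(ctrl.get_state()["wrist_force"])
E
```

```text
t 8.95 at [0.6106 0.168  0.151 ] q [  5.  40.  64.  -1. 101. -91.] | shift cm [ 0.03 -0.01  0.31] from->to [0.609 0.168 0.148]
   twist deg [0.06 0.18 0.03] shift after twist cm [ 0.03 -0.    0.31]
[-0.82419739 -0.57682703 -2.82165427]
```

Request:
arm_command --plan '[{"translation": [0,0,0.2],"twist": [0,0,0],"grip": 0},{"translation": [0,0,0.1],"twist": [0,0,0],"grip": 0},{"translation": [0,0,0],"twist": [0,0,0],"grip": 0},{"translation": [0,0,0],"twist": [0,0,0],"grip": 0},{"translation": [0,0,0],"twist": [0,0,0],"grip": 0}]'

```text
t: 9.37
ee_pos: [0.6098, 0.168, 0.1488]
tool_rot: [[-0.897, -0.113, -0.428], [-0.102, 0.994, -0.047], [0.431, 0.001, -0.902]]
wrist_force: [5.0, 1.5, 3.5]
gripper_width: 0.0131
gripper_force: 62.4
```

Request:
arm_command --plan '[{"translation": [0,0,0.1],"twist": [0,0,0],"grip": 0},{"translation": [0,0,0],"twist": [0,0,0],"grip": 0},{"translation": [0,0,0],"twist": [0,0,0],"grip": 0},{"translation": [0,0,0],"twist": [0,0,0],"grip": 0},{"translation": [0,0,0],"twist": [0,0,0],"grip": 0}]'

```text
t: 9.78
ee_pos: [0.6098, 0.1681, 0.1487]
tool_rot: [[-0.897, -0.113, -0.427], [-0.102, 0.994, -0.047], [0.43, 0.001, -0.903]]
wrist_force: [5.0, 1.5, 8.3]
gripper_width: 0.0132
gripper_force: 63.2
```

Floor contact is felt. Now I release, retreat and look.

Request:
arm_command --plan '[{"translation": [0,0,0],"twist": [0,0,0],"grip": 2},{"translation": [0,0,0],"twist": [0,0,0],"grip": 4},{"translation": [0,0,0],"twist": [0,0,0],"grip": 6},{"translation": [0,0,0],"twist": [0,0,0],"grip": 6},{"translation": [0,0,-1.5],"twist": [0,0,0],"grip": 6}]'

```text
t: 10.2
ee_pos: [0.6122, 0.1683, 0.1571]
tool_rot: [[-0.892, -0.113, -0.437], [-0.102, 0.994, -0.048], [0.44, 0.001, -0.898]]
wrist_force: [-0.2, -0.2, -0.9]
gripper_width: 0.06
gripper_force: 0.0
```

Request:
arm_command --plan '[{"translation": [0,0,-3],"twist": [0,0,0],"grip": 8.5},{"translation": [0,0,-3],"twist": [0,0,0],"grip": 8.5},{"translation": [0,0,-3],"twist": [0,0,0],"grip": 8.5},{"translation": [0,0,-3],"twist": [0,0,0],"grip": 8.5},{"translation": [0,0,0],"twist": [0,0,0],"grip": 8.5}]'

```text
t: 10.62
ee_pos: [0.6696, 0.1742, 0.2747]
tool_rot: [[-0.9, -0.112, -0.422], [-0.102, 0.994, -0.047], [0.425, 0.001, -0.905]]
wrist_force: [0.2, -0.1, 0.4]
gripper_width: 0.085
gripper_force: 0.0
```

```bash
cat >> h.py <<'E'
def lidchk(P,d,im,rk,bay,rng):
    s,RR=seat(rk,bay); hsv=cv2.cvtColor(im,cv2.COLOR_BGR2HSV); m=d<0
    for lo,hi in rng: m|=cv2.inRange(hsv,lo,hi)>0
    q=(P[m&(d>0)]-s)@RR
    for a,b in ((.095,.115),(.138,.157)):
        k=q[(q[:,2]>a)&(q[:,2]<b)&(abs(q[:,1])<.05)&(abs(q[:,0])<.07)]
        if len(k)>20: print(bay,a,len(k),"z",np.median(k[:,2]).round(4),cv2.minAreaRect((k[:,:2]*1000).astype(np.float32)))
RED=[((0,150,50),(8,255,255)),((172,150,50),(180,255,255))]; GREEN=[((45,120,40),(80,255,255))]; BLUE=[((100,120,60),(125,255,255))]
E
python3 - <<'E'
from h import *
rk=np.load("rack.npy"); im,d,P=look("wrist"); lidchk(P,d,im,rk,"red",RED)
im,d,P=look("top"); lidchk(P,d,im,rk,"red",RED)
# green approach
c=np.array([.4306,-.305]); TR=Rz(-2)@DOWN
go([*c,.36],TR); go([*c,.36],Rz(178)@DOWN)
E
```

```text
red 0.095 7791 z 0.1067 ((9.562503814697266, 2.1282615661621094), (69.76924133300781, 95.06394958496094), 89.69995880126953)
red 0.138 2397 z 0.1476 ((6.667263031005859, 2.143610954284668), (13.604992866516113, 69.60289764404297), 89.67529296875)
red 0.095 234 z 0.1044 ((3.9500656127929688, -17.34061622619629), (28.89470863342285, 92.04779052734375), 88.67534637451172)
t 10.72 at [0.6672 0.1742 0.2693] q [  5.  43.  45.  -1. 117. -92.] | shift cm [ 30.01 -44.95   4.23] from->to [ 0.431 -0.305  0.36 ]
   twist deg [  37.97   -2.71 -167.47] shift after twist cm [-21.97  48.72  -9.07]
t 10.72 at [0.6672 0.1742 0.2693] q [  5.  43.  45.  -1. 117. -92.] | shift cm [ 30.01 -44.95   4.23] from->to [ 0.431 -0.305  0.36 ]
   twist deg [ -1.82 -25.5    8.33] shift after twist cm [ 21.97 -48.72  -9.07]
```

Request:
arm_command --plan '[{"translation": [0,0,0],"twist": [-0.35,-5.1,1.65],"grip": 8.5},{"translation": [0,0,0],"twist": [-0.35,-5.1,1.65],"grip": 8.5},{"translation": [0,0,0],"twist": [-0.35,-5.1,1.65],"grip": 8.5},{"translation": [0,0,0],"twist": [-0.35,-5.1,1.65],"grip": 8.5},{"translation": [0,0,0],"twist": [-0.35,-5.1,1.65],"grip": 8.5}]'

```text
t: 11.13
ee_pos: [0.6652, 0.174, 0.2665]
tool_rot: [[-0.999, 0.035, -0.001], [0.035, 0.999, -0.001], [0.001, -0.001, -1.0]]
wrist_force: [-0.0, -1.1, -0.1]
gripper_width: 0.085
gripper_force: 0.0
```

Request:
arm_command --plan '[{"translation": [1.6,-3.5,-1],"twist": [0,0,0],"grip": 8.5},{"translation": [1.6,-3.5,-1],"twist": [0,0,0],"grip": 8.5},{"translation": [1.6,-3.5,-1],"twist": [0,0,0],"grip": 8.5},{"translation": [1.6,-3.5,-1],"twist": [0,0,0],"grip": 8.5},{"translation": [1.6,-3.5,-1],"twist": [0,0,0],"grip": 8.5}]'

```text
t: 11.55
ee_pos: [0.5782, 0.0012, 0.3169]
tool_rot: [[-0.999, 0.032, -0.006], [0.032, 0.999, -0.0], [0.006, -0.001, -1.0]]
wrist_force: [1.6, -0.9, -0.1]
gripper_width: 0.0849
gripper_force: 0.0
```

Request:
arm_command --plan '[{"translation": [1.6,-3.5,-1],"twist": [0,0,0],"grip": 8.5},{"translation": [1.6,-3.5,-1],"twist": [0,0,0],"grip": 8.5},{"translation": [1.6,-3.5,-1],"twist": [0,0,0],"grip": 8.5},{"translation": [1.6,-3.5,-1],"twist": [0,0,0],"grip": 8.5},{"translation": [1.6,-3.5,0],"twist": [0,0,0],"grip": 8.5}]'

```text
t: 11.97
ee_pos: [0.4937, -0.1712, 0.3594]
tool_rot: [[-0.999, 0.033, -0.002], [0.033, 0.999, -0.001], [0.002, -0.001, -1.0]]
wrist_force: [1.0, -0.6, 0.6]
gripper_width: 0.0853
gripper_force: 0.0
```

Request:
arm_command --plan '[{"translation": [1.6,-3.5,0],"twist": [0,0,0],"grip": 8.5},{"translation": [1.6,-3.5,0],"twist": [0,0,0],"grip": 8.5},{"translation": [1.6,-3.5,0],"twist": [0,0,0],"grip": 8.5},{"translation": [0,0,0],"twist": [0,0,0],"grip": 8.5},{"translation": [0,0,0],"twist": [0,0,0],"grip": 8.5}]'

```text
t: 12.38
ee_pos: [0.442, -0.2743, 0.3573]
tool_rot: [[-0.999, 0.037, -0.005], [0.037, 0.999, 0.002], [0.005, 0.002, -1.0]]
wrist_force: [0.3, 1.1, -0.6]
gripper_width: 0.085
gripper_force: 0.0
```

```bash
cat >> h.py <<'E'
def tablebox(P,d,im,rng):
    hsv=cv2.cvtColor(im,cv2.COLOR_BGR2HSV); m=d<0
    for lo,hi in rng: m|=cv2.inRange(hsv,lo,hi)>0
    q=P[m&(d>0)]
    for a,b in ((.095,.115),(.138,.157)):
        k=q[(q[:,2]>a)&(q[:,2]<b)]
        if len(k)>20: print(a,len(k),"z",np.median(k[:,2]).round(4),cv2.minAreaRect((k[:,:2]*1000).astype(np.float32)))
E
python3 - <<'E'
from h import *
im,d,P=look("wrist"); tablebox(P,d,im,GREEN); cv2.imwrite("pics/w3.png",im)
go([.4306,-.305,.115],Rz(178)@DOWN)
E
```

```text
0.095 4331 z 0.1057 ((432.6935729980469, -305.1558837890625), (68.02867126464844, 88.891845703125), 87.4511947631836)
0.138 1338 z 0.1465 ((432.7309265136719, -305.7149963378906), (14.227606773376465, 68.64095306396484), 87.19217681884766)
t 12.43 at [ 0.4428 -0.2732  0.3576] q [ -45.   -1.   90.   -0.   91. -133.] | shift cm [ 1.   -3.26 24.26] from->to [ 0.431 -0.305  0.115]
   twist deg [ 0.09 -0.24 -0.02] shift after twist cm [ 1.11 -3.22 24.26]
```

Request:
arm_command --plan '[{"translation": [0.9,-3.2,0],"twist": [0,0,0.7],"grip": 8.5},{"translation": [0,0,4],"twist": [0,0,0],"grip": 8.5},{"translation": [0,0,4],"twist": [0,0,0],"grip": 8.5},{"translation": [0,0,4],"twist": [0,0,0],"grip": 8.5},{"translation": [0,0,0],"twist": [0,0,0],"grip": 8.5}]'

```text
t: 12.85
ee_pos: [0.4303, -0.2996, 0.2303]
tool_rot: [[-0.999, 0.043, -0.013], [0.043, 0.999, 0.011], [0.013, 0.011, -1.0]]
wrist_force: [-1.0, 1.5, -0.9]
gripper_width: 0.085
gripper_force: 0.0
```

Request:
arm_command --plan '[{"translation": [0,0,2],"twist": [0,0,0],"grip": 8.5},{"translation": [0,0,0],"twist": [0,0,0],"grip": 8.5},{"translation": [0,0,0],"twist": [0,0,0],"grip": 8.5},{"translation": [0,0,0],"twist": [0,0,0],"grip": 8.5},{"translation": [0,0,0],"twist": [0,0,0],"grip": 8.5}]'

```text
t: 13.27
ee_pos: [0.4344, -0.3058, 0.2217]
tool_rot: [[-0.999, 0.045, 0.0], [0.045, 0.999, -0.003], [-0.0, -0.003, -1.0]]
wrist_force: [1.2, -0.3, -0.8]
gripper_width: 0.0851
gripper_force: 0.0
```

```bash
python3 - <<'E'
from h import *
go([.4327,-.3055,.115],Rz(177.3)@DOWN)
E
```

```text
t 13.27 at [ 0.4344 -0.3058  0.2217] q [ -48.    5.   99.   -0.   76. -135.] | shift cm [ 0.18  0.05 10.67] from->to [ 0.433 -0.306  0.115]
   twist deg [-0.19  0.01  0.14] shift after twist cm [ 0.17  0.02 10.67]
```

Request:
arm_command --plan '[{"translation": [0.1,0,3.5],"twist": [0,0,0],"grip": 8.5},{"translation": [0,0,3.5],"twist": [0,0,0],"grip": 8.5},{"translation": [0,0,2.5],"twist": [0,0,0],"grip": 8.5},{"translation": [0,0,1.1],"twist": [0,0,0],"grip": 8.5},{"translation": [0,0,0],"twist": [0,0,0],"grip": 6}]'

```text
t: 13.68
ee_pos: [0.4313, -0.3043, 0.1119]
tool_rot: [[-0.999, 0.045, -0.005], [0.045, 0.999, 0.002], [0.005, 0.002, -1.0]]
wrist_force: [0.0, 0.1, -1.0]
gripper_width: 0.075
gripper_force: 0.0
```

Request:
arm_command --plan '[{"translation": [0,0,0],"twist": [0,0,0],"grip": 3},{"translation": [0,0,0],"twist": [0,0,0],"grip": 1},{"translation": [0,0,0],"twist": [0,0,0],"grip": 0},{"translation": [0,0,0],"twist": [0,0,0],"grip": 0},{"translation": [0,0,0],"twist": [0,0,0],"grip": 0}]'

```text
t: 14.1
ee_pos: [0.4329, -0.3062, 0.115]
tool_rot: [[-0.999, 0.045, -0.0], [0.045, 0.999, -0.003], [0.0, -0.003, -1.0]]
wrist_force: [-0.2, -0.9, 1.3]
gripper_width: 0.0131
gripper_force: 58.4
```

Request:
arm_command --plan '[{"translation": [0,0,0],"twist": [0,0,0],"grip": 0},{"translation": [0,0,0],"twist": [0,0,0],"grip": 0},{"translation": [0,0,0],"twist": [0,0,0],"grip": 0},{"translation": [0,0,0],"twist": [0,0,0],"grip": 0},{"translation": [0,0,0],"twist": [0,0,0],"grip": 0}]'

```text
t: 14.52
ee_pos: [0.433, -0.3064, 0.115]
tool_rot: [[-0.999, 0.045, -0.0], [0.045, 0.999, -0.003], [0.0, -0.003, -1.0]]
wrist_force: [-0.5, -1.0, 7.2]
gripper_width: 0.0132
gripper_force: 59.7
```

Request:
arm_command --plan '[{"translation": [0,0,-2],"twist": [0,0,0],"grip": 0},{"translation": [0,0,-3.8],"twist": [0,0,0],"grip": 0},{"translation": [0,0,-4],"twist": [0,0,0],"grip": 0},{"translation": [0,0,-4],"twist": [0,0,0],"grip": 0},{"translation": [0,0,-4],"twist": [0,0,0],"grip": 0}]'

```text
t: 14.93
ee_pos: [0.4319, -0.3044, 0.2926]
tool_rot: [[-0.999, 0.045, -0.003], [0.045, 0.999, 0.001], [0.003, 0.0, -1.0]]
wrist_force: [0.1, -0.4, -2.9]
gripper_width: 0.0131
gripper_force: 59.1
```

Request:
arm_command --plan '[{"translation": [0,0,-4],"twist": [0,0,0],"grip": 0},{"translation": [-0.8,1.8,-2.5],"twist": [0,0,0],"grip": 0},{"translation": [-1.6,3.6,-1],"twist": [0,0,0],"grip": 0},{"translation": [-1.6,3.6,0],"twist": [0,0,0],"grip": 0},{"translation": [-1.6,3.6,0],"twist": [0,0,0],"grip": 0}]'

```text
t: 15.35
ee_pos: [0.4947, -0.1807, 0.367]
tool_rot: [[-0.999, 0.047, -0.001], [0.047, 0.999, -0.001], [0.001, -0.001, -1.0]]
wrist_force: [1.6, -0.6, -3.2]
gripper_width: 0.0132
gripper_force: 59.1
```

Request:
arm_command --plan '[{"translation": [-1.6,3.6,0],"twist": [0,0,0],"grip": 0},{"translation": [-1.6,3.6,0],"twist": [0,0,0],"grip": 0},{"translation": [-1.6,3.6,0],"twist": [0,0,0],"grip": 0},{"translation": [-1.6,3.6,0],"twist": [0,0,0],"grip": 0},{"translation": [-1.6,3.6,0],"twist": [0,0,0],"grip": 0}]'

```text
t: 15.77
ee_pos: [0.5825, -0.0035, 0.3651]
tool_rot: [[-0.999, 0.045, -0.004], [0.045, 0.999, -0.001], [0.004, -0.001, -1.0]]
wrist_force: [-0.8, -1.2, -2.5]
gripper_width: 0.0132
gripper_force: 59.1
```

Request:
arm_command --plan '[{"translation": [-1.6,3.6,0],"twist": [0,0,0],"grip": 0},{"translation": [-1.6,3.4,0],"twist": [0,0,0],"grip": 0},{"translation": [-0.8,1.8,0],"twist": [0,0,0],"grip": 0},{"translation": [0,0,0],"twist": [0,0,0],"grip": 0},{"translation": [0,0,0],"twist": [0,0,0],"grip": 0}]'

```text
t: 16.18
ee_pos: [0.626, 0.0816, 0.3642]
tool_rot: [[-0.999, 0.043, -0.005], [0.043, 0.999, -0.001], [0.005, -0.001, -1.0]]
wrist_force: [-0.1, -0.9, -3.2]
gripper_width: 0.0132
gripper_force: 59.2
```

```bash
python3 - <<'E'
from h import *
rk=np.load("rack.npy"); s,RR=seat(rk,"green"); TR=RR@np.diag([-1,1,-1.])
go(s+RR@[0.0005,0,.245],TR)
E
```

```text
t 16.18 at [0.626  0.0816 0.3642] q [ -3.  14.  73.  -0.  94. -91.] | shift cm [-4.87  1.13  9.86] from->to [0.675 0.091 0.265]
   twist deg [ 1.95 25.44 -8.78] shift after twist cm [-8.74  0.35  6.75]
```

Request:
arm_command --plan '[{"translation": [0,0,0],"twist": [0.4,5.1,-1.75],"grip": 0},{"translation": [0,0,0],"twist": [0.4,5.1,-1.75],"grip": 0},{"translation": [0,0,0],"twist": [0.4,5.1,-1.75],"grip": 0},{"translation": [0,0,0],"twist": [0.4,5.1,-1.75],"grip": 0},{"translation": [0,0,0],"twist": [0.4,5.1,-1.75],"grip": 0}]'

```text
t: 16.6
ee_pos: [0.6264, 0.0787, 0.3663]
tool_rot: [[-0.895, -0.109, -0.433], [-0.097, 0.994, -0.048], [0.436, -0.001, -0.9]]
wrist_force: [0.3, -0.2, -2.6]
gripper_width: 0.0128
gripper_force: 59.2
```

Request:
arm_command --plan '[{"translation": [-2.5,0.2,0],"twist": [0,0,0],"grip": 0},{"translation": [-3,0.1,0],"twist": [0,0,0],"grip": 0},{"translation": [-3,0,1],"twist": [0,0,0],"grip": 0},{"translation": [0,0,2],"twist": [0,0,0],"grip": 0},{"translation": [0,0,2.5],"twist": [0,0,0],"grip": 0}]'

```text
t: 17.02
ee_pos: [0.6796, 0.0872, 0.2741]
tool_rot: [[-0.894, -0.108, -0.434], [-0.097, 0.994, -0.048], [0.437, -0.001, -0.9]]
wrist_force: [1.0, 0.2, -2.5]
gripper_width: 0.0132
gripper_force: 59.1
```

Request:
arm_command --plan '[{"translation": [0,0,0],"twist": [0,0,0],"grip": 0},{"translation": [0,0,0],"twist": [0,0,0],"grip": 0},{"translation": [0,0,0],"twist": [0,0,0],"grip": 0},{"translation": [0,0,0],"twist": [0,0,0],"grip": 0},{"translation": [0,0,0],"twist": [0,0,0],"grip": 0}]'

```text
t: 17.43
ee_pos: [0.6798, 0.0889, 0.2826]
tool_rot: [[-0.898, -0.109, -0.426], [-0.098, 0.994, -0.048], [0.428, -0.002, -0.904]]
wrist_force: [-0.8, -0.3, -2.6]
gripper_width: 0.0133
gripper_force: 59.2
```

```bash
python3 - <<'E'
from h import *
rk=np.load("rack.npy"); s,RR=seat(rk,"green"); TR=RR@np.diag([-1,1,-1.])
go(s+RR@[0.0005,0,.115],TR)
im,d,P=look("wrist")
s2=s+RR@[0,0,.05]
hsv=cv2.cvtColor(im,cv2.COLOR_BGR2HSV); m=(cv2.inRange(hsv,*GREEN[0])>0)&(d>0)&(d<.35); q=(P[m]-s)@RR
print(np.percentile(q,[5,50,95],axis=0).round(3))
E
```

```text
t 17.43 at [0.6798 0.0889 0.2826] q [ -1.  43.  45.  -4. 117. -98.] | shift cm [-0.2   0.24 14.76] from->to [0.618 0.084 0.148]
   twist deg [-0.01  0.42 -0.2 ] shift after twist cm [-0.31  0.24 14.76]
[[-0.042 -0.033  0.252]
 [-0.017 -0.002  0.254]
 [ 0.017  0.03   0.295]]
```

Request:
arm_command --plan '[{"translation": [-0.3,0.2,2],"twist": [0,0.3,-0.2],"grip": 0},{"translation": [0,0,2.5],"twist": [0,0,0],"grip": 0},{"translation": [0,0,2.5],"twist": [0,0,0],"grip": 0},{"translation": [0,0,0],"twist": [0,0,0],"grip": 0},{"translation": [0,0,0],"twist": [0,0,0],"grip": 0}]'

```text
t: 17.9
ee_pos: [0.6501, 0.0881, 0.215]
tool_rot: [[-0.892, -0.113, -0.437], [-0.102, 0.994, -0.049], [0.44, 0.001, -0.898]]
wrist_force: [1.0, -0.0, -2.0]
gripper_width: 0.0132
gripper_force: 59.0
```

```bash
python3 - <<'E'
from h import *
rk=np.load("rack.npy"); s,RR=seat(rk,"green"); TR=RR@np.diag([-1,1,-1.])
go(s+RR@[0.0005,0,.115],TR)
E
```

```text
t 17.9 at [0.6501 0.0881 0.215 ] q [ -1.  41.  56.  -3. 109. -98.] | shift cm [-0.07 -0.02  7.39] from->to [0.618 0.084 0.148]
   twist deg [ 0.02 -0.31  0.04] shift after twist cm [-0.03 -0.02  7.39]
```

Request:
arm_command --plan '[{"translation": [0,0,2],"twist": [0,0,0],"grip": 0},{"translation": [0,0,2],"twist": [0,0,0],"grip": 0},{"translation": [0,0,1.5],"twist": [0,0,0],"grip": 0},{"translation": [0,0,1],"twist": [0,0,0],"grip": 0},{"translation": [0,0,0.3],"twist": [0,0,0],"grip": 0}]'

```text
t: 18.32
ee_pos: [0.6215, 0.0847, 0.1544]
tool_rot: [[-0.894, -0.113, -0.435], [-0.102, 0.994, -0.049], [0.437, 0.0, -0.899]]
wrist_force: [0.0, 0.7, -1.8]
gripper_width: 0.0133
gripper_force: 59.2
```

Request:
arm_command --plan '[{"translation": [0,0,0.1],"twist": [0,0,0],"grip": 0},{"translation": [0,0,0],"twist": [0,0,0],"grip": 0},{"translation": [0,0,0],"twist": [0,0,0],"grip": 0},{"translation": [0,0,0],"twist": [0,0,0],"grip": 0},{"translation": [0,0,0],"twist": [0,0,0],"grip": 0}]'

```text
t: 18.73
ee_pos: [0.6213, 0.0847, 0.1538]
tool_rot: [[-0.894, -0.113, -0.434], [-0.102, 0.994, -0.049], [0.437, 0.0, -0.9]]
wrist_force: [-0.4, -0.2, -3.0]
gripper_width: 0.0131
gripper_force: 59.2
```

```bash
python3 - <<'E'
from h import *
rk=np.load("rack.npy"); s,RR=seat(rk,"green"); TR=RR@np.diag([-1,1,-1.])
go(s+RR@[0.0005,0,.115],TR)
E
```

```text
t 18.73 at [0.6213 0.0847 0.1538] q [ -1.  40.  65.  -3. 101. -98.] | shift cm [ 0.01 -0.    0.62] from->to [0.618 0.084 0.148]
   twist deg [ 0.   -0.11  0.03] shift after twist cm [ 0.02 -0.    0.62]
```

Request:
arm_command --plan '[{"translation": [0,0,0.3],"twist": [0,0,0],"grip": 0},{"translation": [0,0,0.2],"twist": [0,0,0],"grip": 0},{"translation": [0,0,0],"twist": [0,0,0],"grip": 0},{"translation": [0,0,0],"twist": [0,0,0],"grip": 0},{"translation": [0,0,0],"twist": [0,0,0],"grip": 0}]'

```text
t: 19.15
ee_pos: [0.6191, 0.0844, 0.1492]
tool_rot: [[-0.894, -0.113, -0.434], [-0.102, 0.994, -0.049], [0.436, 0.0, -0.9]]
wrist_force: [3.2, 0.8, 1.8]
gripper_width: 0.0133
gripper_force: 60.0
```

Request:
arm_command --plan '[{"translation": [0,0,0.1],"twist": [0,0,0],"grip": 0},{"translation": [0,0,0.1],"twist": [0,0,0],"grip": 0},{"translation": [0,0,0],"twist": [0,0,0],"grip": 0},{"translation": [0,0,0],"twist": [0,0,0],"grip": 0},{"translation": [0,0,0],"twist": [0,0,0],"grip": 0}]'

```text
t: 19.57
ee_pos: [0.6192, 0.0845, 0.149]
tool_rot: [[-0.895, -0.113, -0.431], [-0.102, 0.994, -0.049], [0.434, 0.0, -0.901]]
wrist_force: [6.0, 2.1, 8.3]
gripper_width: 0.0133
gripper_force: 61.3
```

Request:
arm_command --plan '[{"translation": [0,0,0],"twist": [0,0,0],"grip": 2},{"translation": [0,0,0],"twist": [0,0,0],"grip": 4},{"translation": [0,0,0],"twist": [0,0,0],"grip": 6},{"translation": [0,0,0],"twist": [0,0,0],"grip": 6},{"translation": [0,0,-1.5],"twist": [0,0,0],"grip": 6}]'

```text
t: 19.98
ee_pos: [0.6214, 0.085, 0.157]
tool_rot: [[-0.89, -0.113, -0.442], [-0.102, 0.994, -0.049], [0.445, 0.001, -0.896]]
wrist_force: [-0.7, -0.5, -0.7]
gripper_width: 0.0598
gripper_force: 0.0
```

Request:
arm_command --plan '[{"translation": [0,0,-3],"twist": [0,0,0],"grip": 8.5},{"translation": [0,0,-3],"twist": [0,0,0],"grip": 8.5},{"translation": [0,0,-3],"twist": [0,0,0],"grip": 8.5},{"translation": [0,0,-3],"twist": [0,0,0],"grip": 8.5},{"translation": [0,0,0],"twist": [0,0,0],"grip": 8.5}]'

```text
t: 20.4
ee_pos: [0.6794, 0.0909, 0.2742]
tool_rot: [[-0.897, -0.113, -0.427], [-0.101, 0.994, -0.049], [0.43, -0.001, -0.903]]
wrist_force: [0.2, -0.1, 1.4]
gripper_width: 0.0849
gripper_force: 0.0
```

```bash
python3 - <<'E'
from h import *
rk=np.load("rack.npy"); im,d,P=look("wrist"); lidchk(P,d,im,rk,"green",GREEN); lidchk(P,d,im,rk,"red",RED)
go([.497,.3615,.35],Rz(260)@DOWN)
E
```

```text
green 0.095 7905 z 0.1067 ((7.239376068115234, 0.569000244140625), (98.55461883544922, 69.58210754394531), 0.09267057478427887)
green 0.138 2410 z 0.1476 ((2.2843399047851562, 0.23932313919067383), (69.0619125366211, 13.653956413269043), 0.42701447010040283)
red 0.095 7086 z 0.1067 ((9.29901123046875, 1.9785995483398438), (69.4339599609375, 94.3665771484375), 89.77922058105469)
red 0.138 2790 z 0.1474 ((6.8201751708984375, 2.138413906097412), (14.583464622497559, 69.7529296875), 89.8116683959961)
t 20.45 at [0.6783 0.0909 0.2714] q [ -1.  43.  46.  -4. 116. -98.] | shift cm [16.89 28.93 -0.64] from->to [0.497 0.362 0.35 ]
   twist deg [ 16.4  -22.   -72.23] shift after twist cm [-23.51  22.55  -7.86]
```

Request:
arm_command --plan '[{"translation": [0,0,0],"twist": [1.49,-2,-6.57],"grip": 8.5},{"translation": [0,0,0],"twist": [1.49,-2,-6.57],"grip": 8.5},{"translation": [0,0,0],"twist": [1.49,-2,-6.57],"grip": 8.5},{"translation": [0,0,0],"twist": [1.49,-2,-6.57],"grip": 8.5},{"translation": [0,0,0],"twist": [1.49,-2,-6.57],"grip": 8.5}]'

```text
t: 20.87
ee_pos: [0.6752, 0.0912, 0.266]
tool_rot: [[-0.727, -0.644, -0.24], [-0.641, 0.761, -0.101], [0.247, 0.08, -0.966]]
wrist_force: [0.2, 0.0, 0.4]
gripper_width: 0.085
gripper_force: 0.0
```

Request:
arm_command --plan '[{"translation": [0,0,0],"twist": [1.49,-2,-6.57],"grip": 8.5},{"translation": [0,0,0],"twist": [1.49,-2,-6.57],"grip": 8.5},{"translation": [0,0,0],"twist": [1.49,-2,-6.57],"grip": 8.5},{"translation": [0,0,0],"twist": [1.49,-2,-6.57],"grip": 8.5},{"translation": [0,0,0],"twist": [1.49,-2,-6.57],"grip": 8.5}]'

```text
t: 21.28
ee_pos: [0.675, 0.0913, 0.2662]
tool_rot: [[-0.278, -0.96, -0.041], [-0.96, 0.279, -0.027], [0.037, 0.032, -0.999]]
wrist_force: [0.0, -0.4, 0.1]
gripper_width: 0.0852
gripper_force: 0.0
```

Request:
arm_command --plan '[{"translation": [0,0,0],"twist": [1.49,-2,-6.57],"grip": 8.5},{"translation": [-2.6,2.5,-1.4],"twist": [0,0,0],"grip": 8.5},{"translation": [-2.6,2.5,-1.4],"twist": [0,0,0],"grip": 8.5},{"translation": [-2.6,2.5,-1.4],"twist": [0,0,0],"grip": 8.5},{"translation": [-2.6,2.5,-1.4],"twist": [0,0,0],"grip": 8.5}]'

```text
t: 21.7
ee_pos: [0.594, 0.2111, 0.3231]
tool_rot: [[-0.174, -0.985, -0.01], [-0.985, 0.174, 0.0], [0.002, 0.01, -1.0]]
wrist_force: [1.3, 0.4, -0.8]
gripper_width: 0.0853
gripper_force: 0.0
```

Request:
arm_command --plan '[{"translation": [-2.6,2.5,-1],"twist": [0,0,0],"grip": 8.5},{"translation": [-2.6,2.5,-1],"twist": [0,0,0],"grip": 8.5},{"translation": [-2.6,2.5,0],"twist": [0,0,0],"grip": 8.5},{"translation": [0,0,0],"twist": [0,0,0],"grip": 8.5},{"translation": [0,0,0],"twist": [0,0,0],"grip": 8.5}]'

```text
t: 22.12
ee_pos: [0.534, 0.3018, 0.3438]
tool_rot: [[-0.169, -0.986, -0.008], [-0.986, 0.169, -0.0], [0.002, 0.008, -1.0]]
wrist_force: [-0.2, -0.2, 0.9]
gripper_width: 0.085
gripper_force: 0.0
```

```bash
python3 - <<'E'
from h import *
im,d,P=look("wrist"); tablebox(P,d,im,BLUE); cv2.imwrite("pics/w4.png",im)
go([.4972,.3615,.115],Rz(260)@DOWN)
E
```

```text
0.095 7082 z 0.1047 ((657.12744140625, 345.7041015625), (289.6694030761719, 384.74212646484375), 68.08234405517578)
0.138 1224 z 0.1465 ((500.61431884765625, 362.4585266113281), (68.51372528076172, 14.590444564819336), 80.05522155761719)
t 22.17 at [0.5349 0.3005 0.3436] q [  18.   12.   78.    0.   91. -152.] | shift cm [-5.41  4.57 22.89] from->to [0.497 0.362 0.115]
   twist deg [ 0.47 -0.12  0.14] shift after twist cm [-5.35  4.77 22.86]
```

View pics/w4.png

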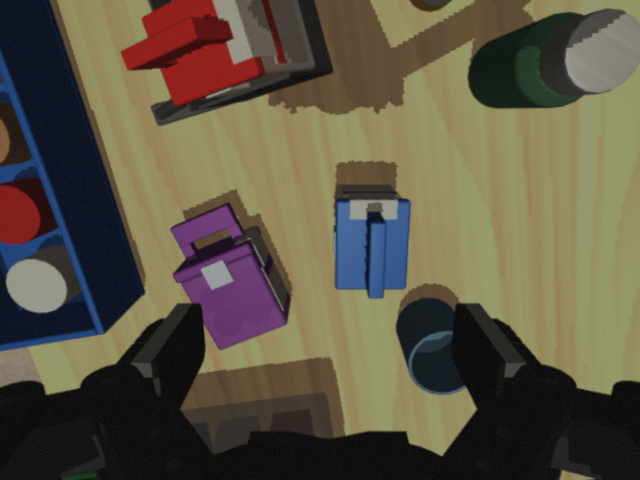

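The blue box is at (372,245) with its label tab toward −y (373,209). There is clearance to the mug (435,345) and to the purple box.

Request:
arm_command --plan '[{"translation": [-2.8,2.2,0],"twist": [0,0,0],"grip": 8.5},{"translation": [-2.7,2.2,0],"twist": [0,0,0],"grip": 8.5},{"translation": [0,0,4],"twist": [0,0,0],"grip": 8.5},{"translation": [0,0,4],"twist": [0,0,0],"grip": 8.5},{"translation": [0,0,4],"twist": [0,0,0],"grip": 8.5}]'

```text
t: 22.58
ee_pos: [0.5018, 0.3613, 0.2235]
tool_rot: [[-0.174, -0.985, -0.006], [-0.985, 0.174, 0.0], [0.001, 0.006, -1.0]]
wrist_force: [0.1, 0.1, -0.2]
gripper_width: 0.0852
gripper_force: 0.0
```

Request:
arm_command --plan '[{"translation": [0,0,0],"twist": [0,0,0],"grip": 8.5},{"translation": [0,0,0],"twist": [0,0,0],"grip": 8.5},{"translation": [0,0,0],"twist": [0,0,0],"grip": 8.5},{"translation": [0,0,0],"twist": [0,0,0],"grip": 8.5},{"translation": [0,0,0],"twist": [0,0,0],"grip": 8.5}]'

```text
t: 23.0
ee_pos: [0.5032, 0.3626, 0.2286]
tool_rot: [[-0.174, -0.985, -0.002], [-0.985, 0.174, 0.003], [-0.002, 0.002, -1.0]]
wrist_force: [-1.2, -0.1, 0.3]
gripper_width: 0.0845
gripper_force: 0.0
```

```bash
python3 - <<'E'
from h import *
go([.5005,.3623,.115],Rz(260)@DOWN)
E
```

```text
t 23.0 at [0.5032 0.3626 0.2286] q [  25.   16.   85.    0.   78. -145.] | shift cm [ 0.1   0.24 11.36] from->to [0.5   0.362 0.115]
   twist deg [0.13 0.13 0.01] shift after twist cm [ 0.07  0.26 11.36]
```

Request:
arm_command --plan '[{"translation": [0.1,0.2,3.5],"twist": [0,0,0],"grip": 8.5},{"translation": [0,0,3.5],"twist": [0,0,0],"grip": 8.5},{"translation": [0,0,2.5],"twist": [0,0,0],"grip": 8.5},{"translation": [0,0,1.4],"twist": [0,0,0],"grip": 8.5},{"translation": [0,0,0.4],"twist": [0,0,0],"grip": 6}]'

```text
t: 23.42
ee_pos: [0.4976, 0.3611, 0.1108]
tool_rot: [[-0.173, -0.985, -0.009], [-0.985, 0.173, -0.001], [0.002, 0.009, -1.0]]
wrist_force: [0.4, -0.8, -0.2]
gripper_width: 0.0751
gripper_force: 0.0
```

Request:
arm_command --plan '[{"translation": [0,0,0],"twist": [0,0,0],"grip": 3},{"translation": [0,0,0],"twist": [0,0,0],"grip": 1},{"translation": [0,0,0],"twist": [0,0,0],"grip": 0},{"translation": [0,0,0],"twist": [0,0,0],"grip": 0},{"translation": [0,0,0],"twist": [0,0,0],"grip": 0}]'

```text
t: 23.83
ee_pos: [0.4995, 0.3621, 0.1141]
tool_rot: [[-0.173, -0.985, -0.004], [-0.985, 0.173, 0.002], [-0.001, 0.004, -1.0]]
wrist_force: [3.0, -0.3, 0.3]
gripper_width: 0.0131
gripper_force: 58.3
```

Request:
arm_command --plan '[{"translation": [0,0,0],"twist": [0,0,0],"grip": 0},{"translation": [0,0,0],"twist": [0,0,0],"grip": 0},{"translation": [0,0,0],"twist": [0,0,0],"grip": 0},{"translation": [0,0,0],"twist": [0,0,0],"grip": 0},{"translation": [0,0,0],"twist": [0,0,0],"grip": 0}]'

```text
t: 24.25
ee_pos: [0.4995, 0.3622, 0.114]
tool_rot: [[-0.173, -0.985, -0.004], [-0.985, 0.173, 0.002], [-0.001, 0.004, -1.0]]
wrist_force: [-1.2, 0.2, 6.0]
gripper_width: 0.0132
gripper_force: 59.7
```

Request:
arm_command --plan '[{"translation": [0,0,-2],"twist": [0,0,0],"grip": 0},{"translation": [0,0,-3.8],"twist": [0,0,0],"grip": 0},{"translation": [0,0,-4],"twist": [0,0,0],"grip": 0},{"translation": [0,0,-4],"twist": [0,0,0],"grip": 0},{"translation": [0,0,-4],"twist": [0,0,0],"grip": 0}]'

```text
t: 24.67
ee_pos: [0.4989, 0.3613, 0.2916]
tool_rot: [[-0.173, -0.985, -0.008], [-0.985, 0.173, -0.0], [0.001, 0.008, -1.0]]
wrist_force: [0.8, 0.0, -2.3]
gripper_width: 0.0134
gripper_force: 58.8
```

Request:
arm_command --plan '[{"translation": [0,0,-4],"twist": [0,0,0],"grip": 0},{"translation": [0,0,-4],"twist": [0,0,0],"grip": 0},{"translation": [3,-1.75,0],"twist": [0,0,0],"grip": 0},{"translation": [3,-1.75,0],"twist": [0,0,0],"grip": 0},{"translation": [3,-1.75,0],"twist": [0,0,0],"grip": 0}]'

```text
t: 25.08
ee_pos: [0.5362, 0.2632, 0.3708]
tool_rot: [[-0.171, -0.985, -0.005], [-0.985, 0.171, 0.001], [0.0, 0.005, -1.0]]
wrist_force: [0.4, 0.2, -2.9]
gripper_width: 0.013
gripper_force: 58.8
```

Request:
arm_command --plan '[{"translation": [3,-1.75,0],"twist": [0,0,0],"grip": 0},{"translation": [3,-1.75,0],"twist": [0,0,0],"grip": 0},{"translation": [3,-1.75,0],"twist": [0,0,0],"grip": 0},{"translation": [3,-1.75,0],"twist": [0,0,0],"grip": 0},{"translation": [3,-1.75,0],"twist": [0,0,0],"grip": 0}]'

```text
t: 25.5
ee_pos: [0.5964, 0.0993, 0.3691]
tool_rot: [[-0.173, -0.985, -0.008], [-0.985, 0.173, 0.001], [0.001, 0.008, -1.0]]
wrist_force: [-0.4, 0.8, -1.6]
gripper_width: 0.0128
gripper_force: 58.8
```

Request:
arm_command --plan '[{"translation": [3,-1.75,0],"twist": [0,0,0],"grip": 0},{"translation": [3,-1.75,0],"twist": [0,0,0],"grip": 0},{"translation": [2,-1,0],"twist": [0,0,0],"grip": 0},{"translation": [0,0,0],"twist": [0,0,0],"grip": 0},{"translation": [0,0,0],"twist": [0,0,0],"grip": 0}]'

```text
t: 25.92
ee_pos: [0.6276, 0.018, 0.3685]
tool_rot: [[-0.182, -0.983, -0.009], [-0.983, 0.182, -0.002], [0.003, 0.008, -1.0]]
wrist_force: [0.0, 0.4, -2.6]
gripper_width: 0.0128
gripper_force: 58.8
```

```bash
python3 - <<'E'
from h import *
rk=np.load("rack.npy"); s,RR=seat(rk,"blue"); TR=RR@np.diag([-1,1,-1.])
go(s+RR@[0.0005,0,.245],TR)
E
```

```text
t 25.92 at [0.6276 0.018  0.3685] q [  -9.   13.   73.   -0.   94. -179.] | shift cm [-0.   -5.84 10.26] from->to [0.684 0.007 0.265]
   twist deg [-16.13  21.71  71.78] shift after twist cm [-9.43 -1.71  6.89]
```

Request:
arm_command --plan '[{"translation": [0,0,0],"twist": [-1.47,1.97,6.53],"grip": 0},{"translation": [0,0,0],"twist": [-1.47,1.97,6.53],"grip": 0},{"translation": [0,0,0],"twist": [-1.47,1.97,6.53],"grip": 0},{"translation": [0,0,0],"twist": [-1.47,1.97,6.53],"grip": 0},{"translation": [0,0,0],"twist": [-1.47,1.97,6.53],"grip": 0}]'

```text
t: 26.33
ee_pos: [0.6272, 0.0211, 0.3697]
tool_rot: [[-0.666, -0.72, -0.196], [-0.718, 0.69, -0.097], [0.205, 0.076, -0.976]]
wrist_force: [0.0, 0.1, -2.3]
gripper_width: 0.0134
gripper_force: 58.8
```

Request:
arm_command --plan '[{"translation": [0,0,0],"twist": [-1.47,1.97,6.53],"grip": 0},{"translation": [0,0,0],"twist": [-1.47,1.97,6.53],"grip": 0},{"translation": [0,0,0],"twist": [-1.47,1.97,6.53],"grip": 0},{"translation": [0,0,0],"twist": [-1.47,1.97,6.53],"grip": 0},{"translation": [0,0,0],"twist": [-1.47,1.97,6.53],"grip": 0}]'

```text
t: 26.75
ee_pos: [0.6274, 0.0212, 0.3695]
tool_rot: [[-0.89, -0.224, -0.397], [-0.214, 0.974, -0.069], [0.402, 0.023, -0.915]]
wrist_force: [-0.3, -0.9, -1.5]
gripper_width: 0.0133
gripper_force: 58.8
```

Request:
arm_command --plan '[{"translation": [0,0,0],"twist": [-1.47,1.97,6.53],"grip": 0},{"translation": [0,0,0],"twist": [0,0,0],"grip": 0},{"translation": [0,0,0],"twist": [0,0,0],"grip": 0},{"translation": [0,0,0],"twist": [0,0,0],"grip": 0},{"translation": [0,0,0],"twist": [0,0,0],"grip": 0}]'

```text
t: 27.17
ee_pos: [0.6275, 0.0195, 0.37]
tool_rot: [[-0.896, -0.117, -0.429], [-0.105, 0.993, -0.05], [0.432, 0.0, -0.902]]
wrist_force: [0.3, -0.6, -2.1]
gripper_width: 0.0133
gripper_force: 58.9
```

```bash
python3 - <<'E'
from h import *
rk=np.load("rack.npy"); s,RR=seat(rk,"blue"); TR=RR@np.diag([-1,1,-1.])
go(s+RR@[0.0005,0,.245],TR); print(ctrl.get_state()["q"])
E
```

```text
t 27.17 at [0.6275 0.0195 0.37  ] q [  -6.   32.   51.   -6.  121. -105.] | shift cm [-9.46 -1.88  7.07] from->to [0.684 0.007 0.265]
   twist deg [-0.1   0.2   0.22] shift after twist cm [-9.49 -1.86  7.03]
[  -6.19433222   32.43942932   50.93673793   -6.47793077  121.48230189
 -105.06238987]
```

Request:
arm_command --plan '[{"translation": [-2.4,-0.8,0],"twist": [0,0,0.2],"grip": 0},{"translation": [-3.5,-0.6,0],"twist": [0,0,0],"grip": 0},{"translation": [-3.5,-0.4,0],"twist": [0,0,0],"grip": 0},{"translation": [0,0,2],"twist": [0,0,0],"grip": 0},{"translation": [0,0,2.5],"twist": [0,0,0],"grip": 0}]'

```text
t: 27.58
ee_pos: [0.6969, 0.0077, 0.2815]
tool_rot: [[-0.894, -0.112, -0.433], [-0.101, 0.994, -0.049], [0.436, -0.0, -0.9]]
wrist_force: [0.5, -0.4, -2.2]
gripper_width: 0.0132
gripper_force: 58.9
```

Request:
arm_command --plan '[{"translation": [0,0,0],"twist": [0,0,0],"grip": 0},{"translation": [0,0,0],"twist": [0,0,0],"grip": 0},{"translation": [0,0,0],"twist": [0,0,0],"grip": 0},{"translation": [0,0,0],"twist": [0,0,0],"grip": 0},{"translation": [0,0,0],"twist": [0,0,0],"grip": 0}]'

```text
t: 28.0
ee_pos: [0.6956, 0.008, 0.2922]
tool_rot: [[-0.899, -0.111, -0.424], [-0.099, 0.994, -0.05], [0.427, -0.003, -0.904]]
wrist_force: [0.6, 0.1, -2.0]
gripper_width: 0.013
gripper_force: 58.8
```

```bash
python3 - <<'E'
from h import *
rk=np.load("rack.npy"); s,RR=seat(rk,"blue"); TR=RR@np.diag([-1,1,-1.])
go(s+RR@[0.0005,0,.115],TR)
E
```

```text
t 28.0 at [0.6956 0.008  0.2922] q [  -6.   44.   42.   -6.  119. -105.] | shift cm [-0.    0.09 15.92] from->to [0.628 0.001 0.148]
   twist deg [-0.12  0.48 -0.18] shift after twist cm [-0.13  0.06 15.92]
```

Request:
arm_command --plan '[{"translation": [-0.1,0.1,2],"twist": [0,0.2,-0.2],"grip": 0},{"translation": [0,0,3],"twist": [0,0,0],"grip": 0},{"translation": [0,0,3],"twist": [0,0,0],"grip": 0},{"translation": [0,0,0],"twist": [0,0,0],"grip": 0},{"translation": [0,0,0],"twist": [0,0,0],"grip": 0}]'

```text
t: 28.42
ee_pos: [0.6601, 0.0051, 0.216]
tool_rot: [[-0.893, -0.113, -0.435], [-0.102, 0.994, -0.049], [0.438, 0.0, -0.899]]
wrist_force: [0.1, -0.4, -1.6]
gripper_width: 0.0132
gripper_force: 58.7
```

```bash
python3 - <<'E'
from h import *
rk=np.load("rack.npy"); s,RR=seat(rk,"blue"); TR=RR@np.diag([-1,1,-1.])
go(s+RR@[0.0005,0,.115],TR)
E
```

```text
t 28.42 at [0.6601 0.0051 0.216 ] q [  -7.   41.   55.   -6.  109. -104.] | shift cm [-0.05 -0.06  7.51] from->to [0.628 0.001 0.148]
   twist deg [-0.01 -0.19  0.04] shift after twist cm [-0.02 -0.06  7.51]
```

Request:
arm_command --plan '[{"translation": [0,0,2],"twist": [0,0,0],"grip": 0},{"translation": [0,0,2],"twist": [0,0,0],"grip": 0},{"translation": [0,0,1.5],"twist": [0,0,0],"grip": 0},{"translation": [0,0,1],"twist": [0,0,0],"grip": 0},{"translation": [0,0,0.4],"twist": [0,0,0],"grip": 0}]'

```text
t: 28.83
ee_pos: [0.632, 0.0014, 0.1549]
tool_rot: [[-0.895, -0.113, -0.431], [-0.102, 0.994, -0.05], [0.434, -0.001, -0.901]]
wrist_force: [-0.8, 0.2, -2.0]
gripper_width: 0.0133
gripper_force: 58.9
```

Request:
arm_command --plan '[{"translation": [0,0,0.2],"twist": [0,0,0],"grip": 0},{"translation": [0,0,0],"twist": [0,0,0],"grip": 0},{"translation": [0,0,0],"twist": [0,0,0],"grip": 0},{"translation": [0,0,0],"twist": [0,0,0],"grip": 0},{"translation": [0,0,0],"twist": [0,0,0],"grip": 0}]'

```text
t: 29.25
ee_pos: [0.6306, 0.0015, 0.1526]
tool_rot: [[-0.895, -0.113, -0.432], [-0.102, 0.994, -0.05], [0.435, -0.001, -0.9]]
wrist_force: [-0.5, 0.1, -1.0]
gripper_width: 0.0131
gripper_force: 58.9
```

```bash
python3 - <<'E'
from h import *
rk=np.load("rack.npy"); s,RR=seat(rk,"blue"); TR=RR@np.diag([-1,1,-1.])
go(s+RR@[0.0005,0,.115],TR)
E
```

```text
t 29.25 at [0.6306 0.0015 0.1526] q [  -8.   40.   64.   -6.  101. -104.] | shift cm [ 0.06 -0.03  0.5 ] from->to [0.628 0.001 0.148]
   twist deg [-0.06 -0.01  0.02] shift after twist cm [ 0.06 -0.03  0.5 ]
```

Request:
arm_command --plan '[{"translation": [0,0,0.2],"twist": [0,0,0],"grip": 0},{"translation": [0,0,0.2],"twist": [0,0,0],"grip": 0},{"translation": [0,0,0],"twist": [0,0,0],"grip": 0},{"translation": [0,0,0],"twist": [0,0,0],"grip": 0},{"translation": [0,0,0],"twist": [0,0,0],"grip": 0}]'

```text
t: 29.67
ee_pos: [0.6282, 0.0012, 0.1482]
tool_rot: [[-0.894, -0.113, -0.434], [-0.102, 0.994, -0.05], [0.436, -0.001, -0.9]]
wrist_force: [0.3, -0.1, -0.5]
gripper_width: 0.0133
gripper_force: 59.1
```

Request:
arm_command --plan '[{"translation": [0,0,0.1],"twist": [0,0,0],"grip": 0},{"translation": [0,0,0.1],"twist": [0,0,0],"grip": 0},{"translation": [0,0,0],"twist": [0,0,0],"grip": 0},{"translation": [0,0,0],"twist": [0,0,0],"grip": 0},{"translation": [0,0,0],"twist": [0,0,0],"grip": 0}]'

```text
t: 30.08
ee_pos: [0.6281, 0.001, 0.1482]
tool_rot: [[-0.895, -0.113, -0.431], [-0.101, 0.994, -0.05], [0.434, -0.001, -0.901]]
wrist_force: [2.3, -0.7, 6.9]
gripper_width: 0.0132
gripper_force: 60.1
```

Contact is felt. I release, retreat and verify.

Request:
arm_command --plan '[{"translation": [0,0,0],"twist": [0,0,0],"grip": 2},{"translation": [0,0,0],"twist": [0,0,0],"grip": 4},{"translation": [0,0,0],"twist": [0,0,0],"grip": 6},{"translation": [0,0,0],"twist": [0,0,0],"grip": 6},{"translation": [0,0,-1.5],"twist": [0,0,0],"grip": 6}]'

```text
t: 30.5
ee_pos: [0.6314, 0.0022, 0.1568]
tool_rot: [[-0.891, -0.113, -0.439], [-0.102, 0.994, -0.049], [0.442, 0.001, -0.897]]
wrist_force: [-0.2, 0.5, -0.6]
gripper_width: 0.06
gripper_force: 0.0
```

Request:
arm_command --plan '[{"translation": [0,0,-3],"twist": [0,0,0],"grip": 6},{"translation": [0,0,-3],"twist": [0,0,0],"grip": 6},{"translation": [0,0,-3],"twist": [0,0,0],"grip": 6},{"translation": [0,0,-3],"twist": [0,0,0],"grip": 6},{"translation": [0,0,-2],"twist": [0,0,0],"grip": 6}]'

```text
t: 30.92
ee_pos: [0.6956, 0.0091, 0.2887]
tool_rot: [[-0.895, -0.113, -0.431], [-0.102, 0.994, -0.05], [0.434, -0.001, -0.901]]
wrist_force: [0.7, 0.4, 0.0]
gripper_width: 0.06
gripper_force: 0.0
```

Request:
arm_command --plan '[{"translation": [0,0,0],"twist": [0,0,0],"grip": 6},{"translation": [0,0,0],"twist": [0,0,0],"grip": 6},{"translation": [0,0,0],"twist": [0,0,0],"grip": 6},{"translation": [0,0,0],"twist": [0,0,0],"grip": 6},{"translation": [0,0,0],"twist": [0,0,0],"grip": 6}]'

```text
t: 31.33
ee_pos: [0.6936, 0.0089, 0.284]
tool_rot: [[-0.892, -0.113, -0.437], [-0.102, 0.994, -0.049], [0.439, 0.0, -0.898]]
wrist_force: [-0.4, -0.5, 0.6]
gripper_width: 0.06
gripper_force: 0.0
```

```bash
python3 - <<'E'
from h import *
rk=np.load("rack.npy"); im,d,P=look("wrist"); cv2.imwrite("pics/w5.png",im)
for b,c in (("blue",BLUE),("green",GREEN),("red",RED)): lidchk(P,d,im,rk,b,c)
lidchk(P,d,im,rk,"grey",[((0,0,40),(180,40,130))])
E
```

```text
blue 0.095 7373 z 0.1066 ((7.211551666259766, 0.5657119750976562), (69.54339599609375, 98.89156341552734), 89.91949462890625)
blue 0.138 2222 z 0.1476 ((2.140239715576172, -0.3897671699523926), (69.18299865722656, 13.783024787902832), 0.32372674345970154)
green 0.095 6646 z 0.1066 ((7.281276702880859, 0.6061363220214844), (98.49849700927734, 69.49342346191406), 0.018814412876963615)
green 0.138 2440 z 0.1475 ((2.6832542419433594, 0.7126727104187012), (14.531705856323242, 69.38643646240234), 89.8807373046875)
red 0.095 5988 z 0.1066 ((9.289104461669922, 1.3075523376464844), (94.1278076171875, 70.73849487304688), 0.05898432806134224)
red 0.138 3076 z 0.1473 ((6.762447357177734, 1.435823917388916), (15.425642967224121, 68.85987091064453), 88.96217346191406)
grey 0.095 6785 z 0.1066 ((6.465179443359375, 6.070232391357422), (87.28362274169922, 100.11377716064453), 89.73750305175781)
grey 0.138 2318 z 0.1476 ((1.9480438232421875, -0.982541561126709), (14.51927375793457, 69.87543487548828), 89.91410064697266)
```

View pics/w5.png

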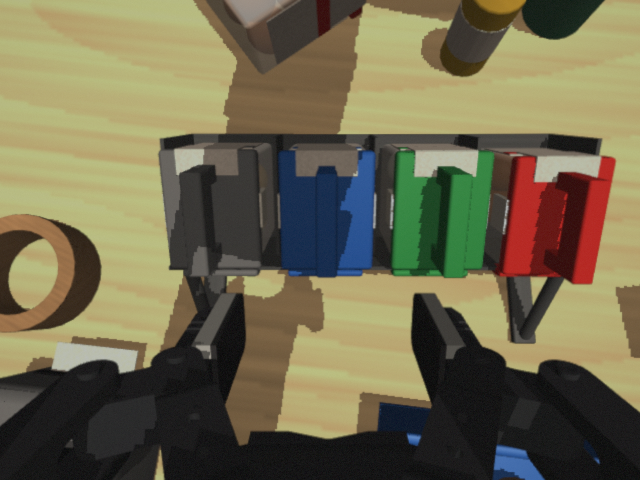

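All four boxes sit square in their own bays, with their label tabs toward the open front (blue 327,160; green 445,162; red 575,168), within about 7 mm of their seats.

```bash
python3 -c "
from plant import ctrl
print(ctrl.job_done())"
```

```text
the job is handed in; nothing more can be done
None
```

The red, green and blue boxes each stand in the bay of their colour, labels facing out and within about 7 mm of their seats; the job was handed in at about 31 s and no verdict came back.

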